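Fetch the tin from behind the jars

TASK

A customer wants the flat rectangular tin at the back of the display stand: first lift the three containers standing in front of it (round jar, square jar, slim bottle) across into the empty grey tray, then set the tin down flat in the middle of the small wooden order board with its long side along the board's long side. Only after that put each of the three back, standing on the very spot of the stand where it stood at the start. Never tip any of them over, and leave the bowl and the carton where they are.

Things in the scene. Friction and masses are not known exactly. Their poses are not given: they have to be found in the camera images.
- round_jar: Round jar with a flat metal lid, a plain upright cylinder 56 mm in diameter and 100 mm high (lid flush with the body), about 0.32 kg. Origin: centre of its underside; z up. Starts in the front row of the stand.
- square_jar: Square jar: upright block 50 x 50 mm and 92 mm high with a square metal lid 44 x 44 mm, 16 mm high on top (108 mm in all), about 0.32 kg. Origin: centre of its underside; x and y square to its side faces, z up. Starts in the front row.
- slim_bottle: Slim round bottle: upright cylinder 40 mm in diameter and 102 mm high with a metal cap 30 mm in diameter, 16 mm high on top (118 mm in all), about 0.22 kg. Origin: centre of its underside; z up. Starts in the front row.
- tin: Low rectangular metal tin, 84 mm long (its y) by 52 mm wide (its x) by 42 mm high, about 0.16 kg. Origin: centre of its underside; z up. Starts behind the front row, on the side of the stand away from the robot.
- stand: Display stand, fixed: pine board 240 mm deep (its x, away from the robot) by 290 mm wide (y), top 16 mm above the counter; 10 mm thick dark end cheeks and green back, 50 mm high above the counter, front open. Origin: centre of its underside, on the counter. The three containers start about 50 mm nearer the robot than its centre, 100 mm apart, in any order; the tin about 35 mm beyond it.
- tray: Empty grey tray for parking things, fixed: 210 x 210 mm outside, walls 5 mm thick and 20 mm high, floor 5 mm above the counter. Origin: centre of its underside on the counter; x and y square to its sides. To the left or the right of the stand.
- board: Small wooden order board, fixed: 140 mm long (its y) by 100 mm wide (its x), 10 mm thick. Origin: centre of its underside on the counter. On the other side of the stand from the tray.
- bowl: White ceramic bowl, 90 mm across, 45 mm high; a bystander. Origin: centre of its underside.
- carton: Cardboard carton 70 x 100 mm, 55 mm high; a bystander. Origin: centre of its underside.

How it is judged:
By the outcome, as a careful person would: the job done as asked, in the order asked, and still so for the second after the job is handed in, with the robot touching nothing.
It also fails if it takes over 144 s, if anything falls off the work surface, if the arm or the gripper's body presses on something with over 40 N, if the wrist force passes 120 N, or if a joint passes its speed limit or range.

ROBOT

A 7-joint arm with a two-finger parallel gripper is mounted at the origin on the work surface. World frame = base frame: x ahead of the robot, y to its left, z up, the work surface at z = 0. Lengths are in m, angles in rad, forces in N, time in s.
With the tool pointing down it reaches from about 0.425 to 0.925 m from the base axis. Payload 6.8 kg.
Tool frame: the origin (TCP) lies at the very end of the fingers, on their centre line; the grasp point (between the pads) lies 19 mm behind it; z points along the fingers, x is the direction in which the jaws open and shut, and the axes are right-handed (so a half turn about z gives the same grasp; the last joint's range is limited). The gripper opens to 85 mm and grips with 20 to 120 N. Pads are 22 mm wide; open, the fingers measure 114 mm over their backs; the gripper's body (76 mm by 85 mm) begins 54 mm behind the grasp point. The pads swing forward as they close: fully open they stand 13 mm farther back than shut.
Start: joints at [-1.304, 0.477, 0.022, 1.555, -0.011, 1.109, -0.083], TCP at [0.247, 0.628, 0.202] pointing down, gripper open.
Joint ranges: [-2.96, 2.96], [-0.34, 2.1], [-1.41, 1.46], [0.24, 2.44], [-1.37, 4.51], [0.17, 1.92], [-2.96, 2.96]. Speed limits (rad/s): [2.39, 2.39, 3.14, 3.14, 3.14, 3.14, 3.14].

INTERFACE

Orientations are given as a rotation vector (axis times angle).
In Python, from bench import r, grab_frame gives the robot as it stands. The module is installed in compiled form; this text tells all that it offers.
- The arm moves only by the tool send_rows, never from a script. Its argument "series" is a list of rows, each a list of 2 entries, a list of its own where there are three numbers: the shift along the tool's x, y, z in m, then the turn, a rotation vector about the tool's x, y, z in units of 5 degrees (1.0 is 5 degrees). A call has 1 to 20 rows; each row shifts and turns the commanded pose from where the row before left it, along the tool's axes as they then stand; what a row does not reach is not made up. A row lasts 1/8 s, in which the tool goes at most 62.5 mm and 10.7 degrees, less where a joint would pass 70% of its speed; a pose out of reach is approached as far as the arm can. A call is refused whole if a number of a shift passes 0.0625 or a number of a turn 1, either way. A call with a gripper value outside its range is refused whole. "fingers" is the closure in counts, from 0 (fully open) to 255 (shut), set as the call begins (left out, the last holds). The fingers move at their own pace and stop on an object; "grip_force" is the grip in N (left out, the last holds). Time passes only in rows, so rows that do not move let the fingers close. It gives the time, the measured TCP pose, the force and the opening at its end, in the units of the state.
- r.get_obs(): the state, without advancing time (a new reading comes with each control period).
- grab_frame(name): name is "scene" or "top"; returns a dict with "frame" (420x560x3 uint8, red, green, blue), "fx", "fy", "cx", "cy" (pixels), "origin" and "rotation" of the camera in the world. Camera axes: x right, y down, z forward; pixel columns grow to the right and rows downward; lengths in m; the calibration is good to about 2 mm. A picture is of the moment at which its call begins. There is no depth.
- r.hand_in(): hands the job in, once; it reports no verdict.
The state is a dict: "clock": time; "joints": joint angles; "qvel": joint speeds; "tau": joint torques, N m; "tcp_pos": TCP position; "orientation": TCP orientation; "contact_force": force on the tool from outside, world axes, zero at the start; "moment": the same for the moment, N m; "grip_width": finger opening in m.
Only numpy, scipy, OpenCV 4.12 (cv2) and the standard library are available. Lean on these libraries where they do the work, as an engineer would, in place of code of your own. Each camera call takes 0.05 s, during which the arm holds its last target.

## Working session

There is one attempt and no reset: what is moved stays moved. The work goes in short steps, Python scripts to look and compute and a tool call to move; the robot and the scene stay as the last step left them, time stands still between calls to the robot, and variables do not carry over. Pictures are saved under pics/ and viewed, and the job is handed in when it is done.

Besides the shell and the picture viewer there is one more tool, called after "Request:" by a JSON object that holds its "name" and its "arguments". send_rows: Moves the arm, as the interface text tells. Its arguments: {"type":"object","properties":{"series":{"type":"array"},"fingers":{"type":"number"},"grip_force":{"type":"number"}},"required":["series"]}

```bash
mkdir -p pics
python3 - <<'E'
from bench import r, grab_frame
import cv2,pickle
print(r.get_obs())
for n in("scene","top"):
    f=grab_frame(n);cv2.imwrite(f"pics/{n}0.png",f["frame"][:,:,::-1]);pickle.dump(f,open(f"{n}0.pkl","wb"))
    print({k:f[k] for k in f if k!="frame"})
E
```

```text
{'clock': 0.0, 'joints': array([-1.30407386,  0.47783843,  0.02233327,  1.55643435, -0.01151618,
        1.10928877, -0.08309389]), 'qvel': array([ 9.17982213e-04, -4.44148005e-04,  4.69651575e-04, -8.60005878e-04,
       -1.69258444e-03,  1.16454997e-04, -7.76160457e-05]), 'tau': array([-1.09942728e-03, -5.96447647e+01,  1.60754833e+00, -2.81193978e+01,
        1.24240288e-02,  9.39383288e-03,  2.11324232e-05]), 'tcp_pos': array([0.24689752, 0.62754062, 0.20090715]), 'orientation': array([ 2.59547286e+00,  1.76804891e+00, -2.27744817e-03]), 'contact_force': array([ 0.25585855, -0.28259861, -0.49959386]), 'moment': array([ 0.00463411, -0.00354549,  0.01128209]), 'grip_width': 0.08508713576929959}
{'fx': 428.4315485342446, 'fy': 428.4315485342446, 'cx': 275.8398127667773, 'cy': 205.01546340070473, 'origin': array([ 1.05130425, -0.19555456,  0.90149971]), 'rotation': array([-2.20515332, -1.49290315,  0.42395365])}
{'fx': 491.9349473297018, 'fy': 491.9349473297018, 'cx': 280.00127708780326, 'cy': 216.20857996734267, 'origin': array([ 3.58307764e-01, -8.01376220e-04,  1.20407077e+00]), 'rotation': array([-2.09208099,  2.1374672 , -0.18398933])}
```

View pics/scene0.png

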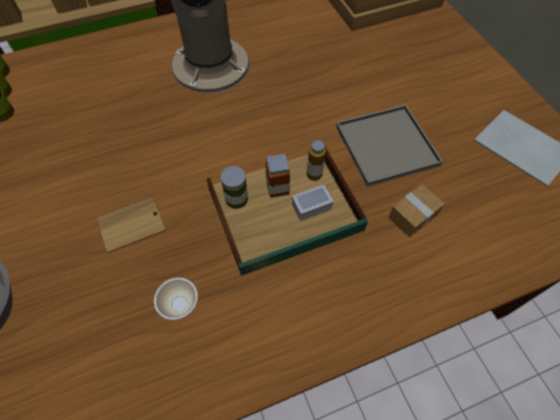

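View pics/top0.png

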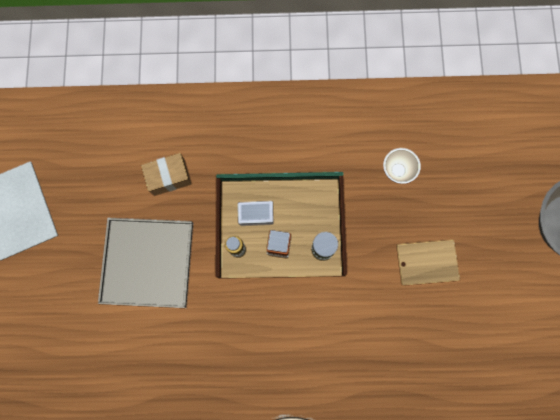

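```bash
cat > h.py <<'E'
import numpy as np,cv2,pickle
from scipy.spatial.transform import Rotation as R
def ld(n): return pickle.load(open(n+".pkl","rb"))
def proj(f,P):
    P=np.atleast_2d(P); Rm=R.from_rotvec(f["rotation"]).as_matrix() if np.size(f["rotation"])==3 else f["rotation"]
    c=(P-f["origin"])@Rm
    return np.c_[f["fx"]*c[:,0]/c[:,2]+f["cx"],f["fy"]*c[:,1]/c[:,2]+f["cy"]]
def back(f,u,v,z):
    Rm=R.from_rotvec(f["rotation"]).as_matrix()
    d=Rm@np.array([(u-f["cx"])/f["fx"],(v-f["cy"])/f["fy"],1]); o=f["origin"]
    return o+d*(z-o[2])/d[2]
def crop(f,x0,y0,w,h,s,out):
    im=f["frame"][y0:y0+h,x0:x0+w,::-1]
    im=cv2.resize(im,None,fx=s,fy=s,interpolation=cv2.INTER_CUBIC)
    for k in range(0,w,10): cv2.line(im,(k*s,0),(k*s,6 if k%50 else 14),(0,255,255),1)
    for k in range(0,h,10): cv2.line(im,(0,k*s),(6 if k%50 else 14,k*s),(0,255,255),1)
    cv2.imwrite(out,im)
E
python3 - <<'E'
from h import *
t=ld("top0");s=ld("scene0")
crop(t,210,165,140,120,5,"pics/tc.png");crop(s,200,130,170,140,4,"pics/sc.png")
crop(t,95,205,105,110,5,"pics/tt.png");crop(t,390,230,80,60,8,"pics/tb.png")
print(back(t,280,216,0),back(s,275,205,0),proj(s,[0,0,0]))
E
```

```text
[0.58980288 0.01606481 0.        ] [ 5.41572113e-01 -9.73171060e-04  1.11022302e-16] [[210.2375461   64.90691301]]
```

View pics/tc.png

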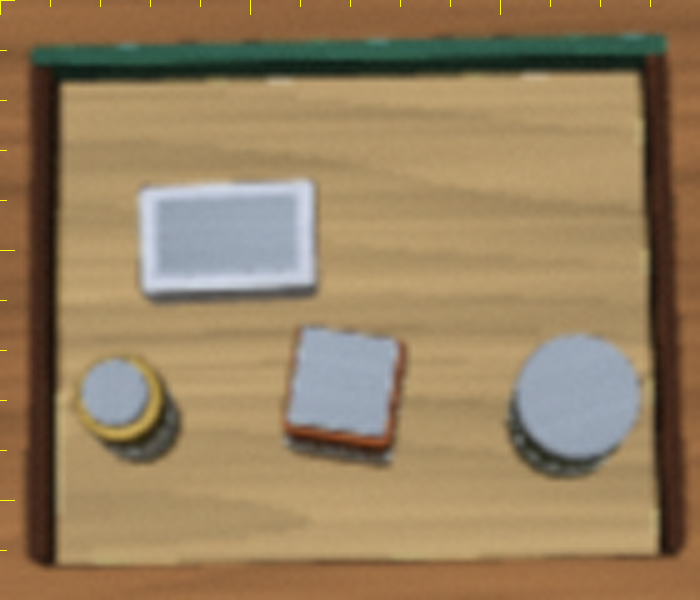

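View pics/sc.png

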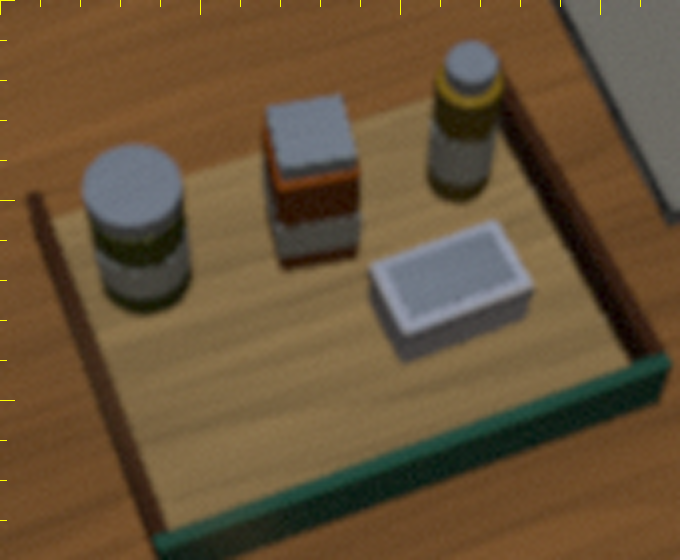

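View pics/tt.png

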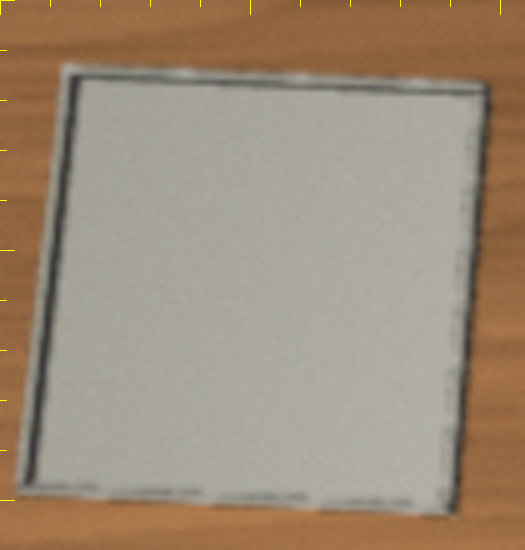

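View pics/tb.png

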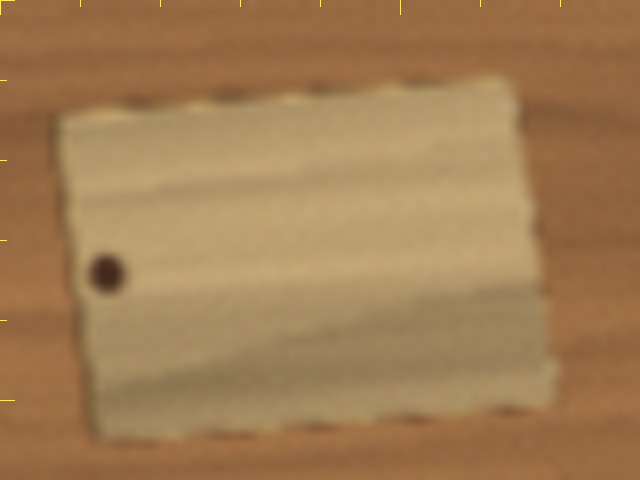

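```bash
cat > m.py <<'E'
from h import *
t=ld("top0");s=ld("scene0")
def T(p,x0=210,y0=165,k=5): return ((p[0]+.5)/k-.5+x0,(p[1]+.5)/k-.5+y0)
def S(p): return T(p,200,130,4)
def quad(f,pts,z,tag):
    P=np.array([back(f,*p,z)[:2] for p in pts]); c=P.mean(0)
    e=[np.linalg.norm(P[(i+1)%4]-P[i])*1e3 for i in range(4)]
    a=[np.degrees(np.arctan2(*(P[(i+1)%4]-P[i])[::-1])) for i in range(4)]
    print(tag,c.round(4),"edges",np.round(e,1),"ang",np.round(a,1)); return c
quad(t,[T(p) for p in[(140,188),(313,180),(316,287),(147,293)]],.058,"tin t")
quad(s,[S(p) for p in[(370,268),(498,222),(533,287),(405,333)]],.058,"tin s")
quad(t,[T(p) for p in[(300,326),(400,340),(388,434),(288,425)]],.124,"sq t")
quad(s,[S(p) for p in[(266,104),(340,96),(356,158),(276,170)]],.124,"sq s")
print("rj t",back(t,*T((578,396)),.116)," s",back(s,*S((133,187)),.116))
print("rj r",np.linalg.norm(back(t,*T((516,396)),.116)-back(t,*T((640,396)),.116)))
print("sb t",back(t,*T((115,392)),.134)," s",back(s,*S((472,65)),.134))
print("sb shoulder t",back(t,*T((119,399)),.118))
quad(t,[T(p,95,205) for p in[(63,63),(488,82),(455,514),(18,492)]],.02,"tray")
quad(t,[T(p,390,230,8) for p in[(56,118),(508,80),(556,405),(98,440)]],.008,"board")
quad(t,[T(p) for p in[(31,48),(664,38),(684,560),(28,564)]],.05,"stand")
quad(s,[S(p) for p in[(157,540),(664,358),(500,75),(32,195)]],.05,"stand s")
E
python3 m.py
```

```text
tin t [0.5898 0.0736] edges [82.8 51.9 80.2 51.1] ang [ -88.7 -179.4   90.7    3.5]
tin s [0.5914 0.0735] edges [82.7 48.5 80.8 47.8] ang [  91.    -0.5  -89.6 -178.2]
sq t [0.5101 0.019 ] edges [44.9 42.3 44.3 44.6] ang [-99.4 171.5  83.6  -7.7]
sq s [0.5092 0.0178] edges [42.6 44.5 45.3 46.6] ang [  75.8  -10.7 -101.5  165.8]
rj t [ 0.5022041 -0.0848636  0.116    ]  s [ 0.50250416 -0.08577512  0.116     ]
rj r 0.055092139801668015
sb t [0.50609076 0.11946237 0.134     ]  s [0.50702383 0.11857751 0.134     ]
sb shoulder t [0.50511767 0.11948067 0.118     ]
tray [0.4815 0.3429] edges [210.9 208.7 209.9 208.5] ang [-93.9 176.5  86.   -3.3]
board [ 0.4667 -0.3389] edges [138.2  98.7 137.7  97.7] ang [ -86.4 -176.6   93.2    3.7]
stand [0.5607 0.0162] edges [307.7 251.9 306.2 249.9] ang [-90.5 179.6  89.1  -0. ]
stand s [0.5655 0.0144] edges [304.3 220.3 301.9 240.7] ang [ 89.6 179.9 -94.2  -0.9]
```

```bash
cat > st.py <<'E'
from h import *
from bench import r
import sys
o=r.get_obs(); Rm=R.from_rotvec(o["orientation"])
M=Rm.as_matrix(); print("clk",round(o["clock"],3),"p",o["tcp_pos"].round(4),"yaw",np.degrees(np.arctan2(M[1,0],M[0,0])).round(2),"z",M[:,2].round(4),"w",round(o["grip_width"],4),"F",o["contact_force"].round(1))
def go(p,yaw):
    y=np.radians(yaw); W=np.array([[np.cos(y),np.sin(y),0],[np.sin(y),-np.cos(y),0],[0,0,-1]])
    d=M.T@(np.array(p)-o["tcp_pos"]); rv=np.degrees(R.from_matrix(M.T@W).as_rotvec())/5
    print("tool shift",d.round(4),"turn(5deg)",rv.round(3))
a=list(map(float,sys.argv[1:]))
if a: go(a[:3],a[3])
E
python3 st.py 0.506 0.119 0.20 0
```

```text
clk 0.1 p [0.2469 0.6276 0.201 ] yaw 68.53 z [-5.0e-04 -1.5e-03 -1.0e+00] w 0.0855 F [-0.6 -0.7 -0.3]
tool shift [-0.3785  0.4273  0.0017] turn(5deg) [1.2000e-02 1.5000e-02 1.3705e+01]
```

Request:
{"name": "send_rows", "arguments": {"series": [[[0, 0, 0], [0, 0, 0.5]], [[0, 0, 0], [0, 0, 1]], [[0, 0, 0], [0, 0, 1]], [[0, 0, 0], [0, 0, 1]], [[0, 0, 0], [0, 0, 1]], [[0, 0, 0], [0, 0, 1]], [[0, 0, 0], [0, 0, 1]], [[0, 0, 0], [0, 0, 1]], [[0, 0, 0], [0, 0, 1]], [[0, 0, 0], [0, 0, 1]], [[0, 0, 0], [0, 0, 1]], [[0, 0, 0], [0, 0, 1]], [[0, 0, 0], [0, 0, 1]], [[0, 0, 0], [0, 0, 1]], [[0, 0, 0], [0, 0, 0.2]], [[0, 0, 0], [0, 0, 0]], [[0, 0, 0], [0, 0, 0]]], "fingers": 0, "grip_force": 50}}

```text
clock: 2.22
tcp_pos: [0.2471, 0.6281, 0.2018]
orientation: [3.141, 0.002, -0.0]
contact_force: [0.3, -0.6, -0.3]
grip_width: 0.0857
```

```bash
python3 st.py 0.506 0.119 0.22 0
```

```text
clk 2.225 p [0.2471 0.6281 0.2018] yaw 0.08 z [-1.e-04 -1.e-04 -1.e+00] w 0.0857 F [ 0.3 -0.6 -0.3]
tool shift [ 0.2582  0.5095 -0.0181] turn(5deg) [0.001 0.001 0.017]
```

Request:
{"name": "send_rows", "arguments": {"series": [[[0.01, 0.0195, -0.02], [0, 0, 0]], [[0.02, 0.039, 0], [0, 0, 0]], [[0.02, 0.039, 0], [0, 0, 0]], [[0.02, 0.039, 0], [0, 0, 0]], [[0.02, 0.039, 0], [0, 0, 0]], [[0.02, 0.039, 0], [0, 0, 0]], [[0.02, 0.039, 0], [0, 0, 0]], [[0.02, 0.039, 0], [0, 0, 0]], [[0.02, 0.039, 0], [0, 0, 0]], [[0.02, 0.039, 0], [0, 0, 0]], [[0.02, 0.039, 0], [0, 0, 0]], [[0.02, 0.039, 0], [0, 0, 0]], [[0.02, 0.039, 0], [0, 0, 0]], [[0.009, 0.0215, 0], [0, 0, 0]], [[0, 0, 0], [0, 0, 0]], [[0, 0, 0], [0, 0, 0]]]}}

```text
clock: 4.22
tcp_pos: [0.506, 0.1203, 0.2219]
orientation: [-3.141, -0.003, 0.0]
contact_force: [0.3, 0.6, -0.5]
grip_width: 0.0853
```

```bash
python3 st.py 0.506 0.119 0.075 0
python3 - <<'E'
from bench import grab_frame
import cv2
for n in("scene","top"):
    f=grab_frame(n);cv2.imwrite(f"pics/{n}1.png",f["frame"][:,:,::-1])
E
```

```text
clk 4.225 p [0.506  0.1203 0.2219] yaw 0.1 z [-3.e-04  6.e-04 -1.e+00] w 0.0853 F [ 0.3  0.6 -0.5]
tool shift [1.000e-04 1.400e-03 1.469e-01] turn(5deg) [-0.007  0.003  0.02 ]
```

View pics/scene1.png

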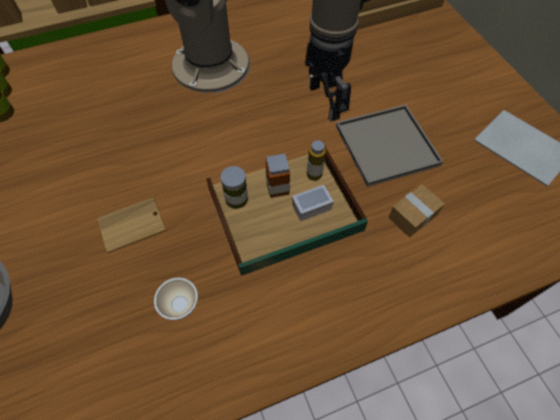

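View pics/top1.png

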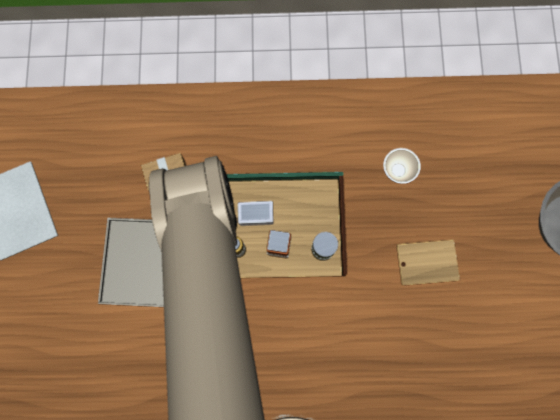

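Run:
```python
from h import *
s=ld("scene0");print(proj(s,[[.506,.12,.222],[.549,.12,.235],[.463,.12,.235]]))
im=cv2.imread("pics/scene1.png")[40:180,280:400];cv2.imwrite("pics/s1c.png",cv2.resize(im,None,fx=4,fy=4,interpolation=cv2.INTER_CUBIC))
```

```text
[[321.25739973 118.79502943]
 [330.69456619 129.10790228]
 [313.27938263 100.53629444]]
```

View pics/s1c.png

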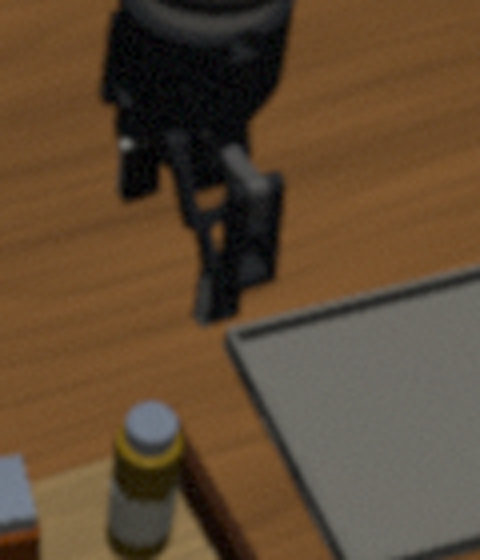

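Run:
```python
from h import *
s=ld("scene0")
im=cv2.imread("pics/scene1.png")[40:180,280:400];im=cv2.resize(im,None,fx=5,fy=5,interpolation=cv2.INTER_CUBIC)
def box(x0,x1,y0,y1,z0,z1,c):
    P=np.array([[x,y,z] for x in(x0,x1) for y in(y0,y1) for z in(z0,z1)])
    q=((proj(s,P)-[280,40]+.5)*5).astype(int)
    for i in range(8):
        for b in(1,2,4):
            j=i^b
            if j>i: cv2.line(im,tuple(map(int,q[i])),tuple(map(int,q[j])),c,1)
X,Y,Z=.506,.1203,.2219
for sg,c in((1,(0,255,255)),(-1,(255,255,0))):
    a,b=sorted((X+sg*.0425,X+sg*.057)); box(a,b,Y-.011,Y+.011,Z+.013,Z+.05,c)
box(X-.0425,X+.0425,Y-.038,Y+.038,Z+.073,Z+.12,(0,0,255))
cv2.imwrite("pics/ov.png",im)
```

```text
(no output)
```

View pics/ov.png

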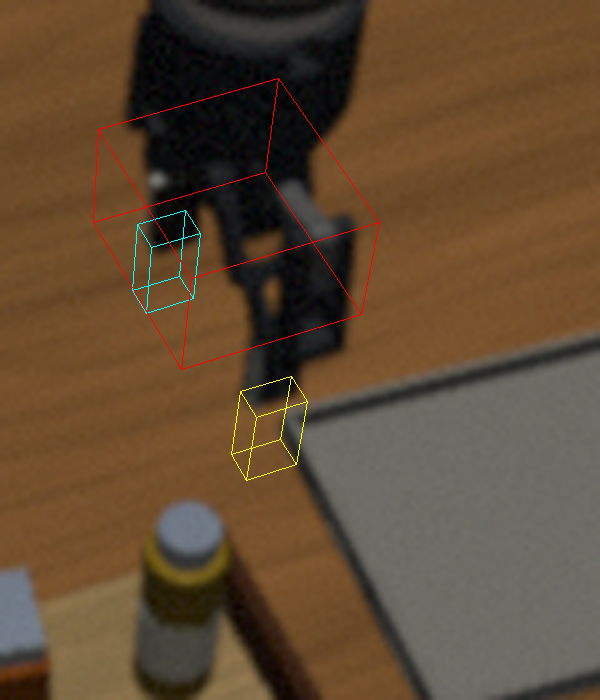

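Request:
{"name": "send_rows", "arguments": {"series": [[[0, 0.001, 0.02], [0, 0, 0]], [[0, 0, 0.03], [0, 0, 0]], [[0, 0, 0.01], [0, 0, 0]], [[0, 0, 0], [0, 0, 0]], [[0, 0, 0], [0, 0, 0]]]}}

```text
clock: 4.95
tcp_pos: [0.507, 0.1187, 0.1628]
orientation: [-3.141, -0.001, -0.002]
contact_force: [-0.0, 0.3, 0.0]
grip_width: 0.0854
```

```bash
python3 st.py
python3 - <<'E'
from h import *
from bench import grab_frame
f=grab_frame("scene"); s=f
t=ld("top0"); print(proj(t,[[.506,.12,z] for z in (.2,.3,.4,.5)]))
im=f["frame"][70:190,270:400,::-1];im=cv2.resize(im,None,fx=5,fy=5,interpolation=cv2.INTER_CUBIC)
def box(x0,x1,y0,y1,z0,z1,c):
    P=np.array([[x,y,z] for x in(x0,x1) for y in(y0,y1) for z in(z0,z1)])
    q=((proj(s,P)-[270,70]+.5)*5).astype(int)
    for i in range(8):
        for b in(1,2,4):
            j=i^b
            if j>i: cv2.line(im,tuple(map(int,q[i])),tuple(map(int,q[j])),c,1)
X,Y,Z=.506,.1193,.1619
for sg,c in((1,(0,255,255)),(-1,(255,255,0))):
    a,b=sorted((X+sg*.0425,X+sg*.057)); box(a,b,Y-.011,Y+.011,Z+.013,Z+.05,c)
cv2.imwrite("pics/ov2.png",im)
E
```

```text
clk 4.95 p [0.507  0.1187 0.1628] yaw 0.04 z [ 1.4e-03  6.0e-04 -1.0e+00] w 0.0854 F [-0.   0.3  0. ]
[[228.74559502 238.74747733]
 [222.30375358 231.07643227]
 [214.31728029 221.56601557]
 [204.15493514 209.46453679]]
```

View pics/ov2.png

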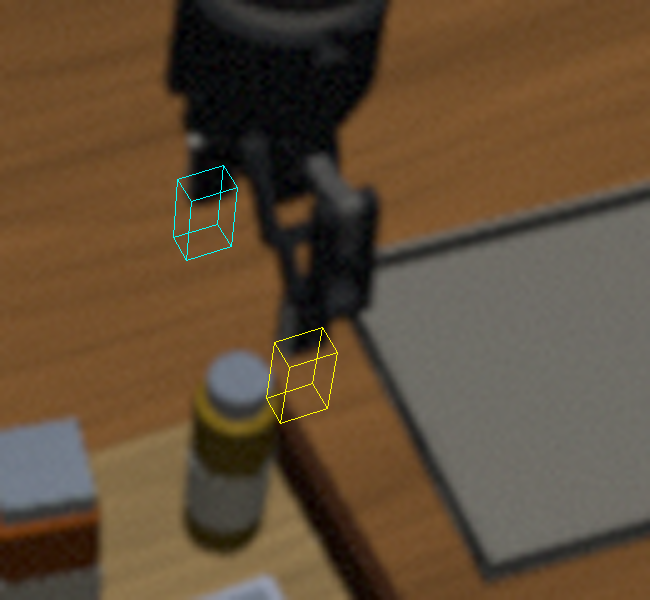

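Run:
```python
from h import *
from bench import r
s=ld("scene0"); 
for z in (.1628,.176,.2,.236,.3,.32,.35): print(z,(proj(s,[.507,.1187,z])[0]-[270,70]+.5)*5, proj(s,[.507,.1187,z])[0])
print(r.get_obs()["joints"].round(3))
from bench import grab_frame
f=grab_frame("scene");crop(f,230,0,180,190,3,"pics/a.png")
```

```text
0.1628 [245.84717687 340.61721389] [318.66943537 137.62344278]
0.176 [248.22603438 321.04174883] [319.14520688 133.70834977]
0.2 [252.70058704 284.22094347] [320.04011741 126.34418869]
0.236 [259.79916652 225.80719056] [321.4598333  114.66143811]
0.3 [273.71019144 111.33426327] [324.24203829  91.76685265]
0.32 [278.43885311  72.42241122] [325.18777062  83.98448224]
0.35 [285.9143141   10.90732466] [326.68286282  71.68146493]
[-0.793  0.291  0.536  1.992 -0.188  0.905 -0.159]
```

View pics/a.png

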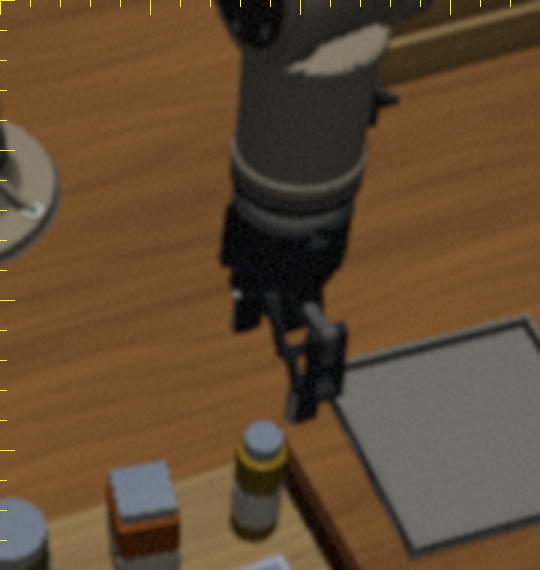

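Request:
{"name": "send_rows", "arguments": {"series": [[[0, 0, 0.02], [0, 0, 0]], [[0, 0, 0.03], [0, 0, 0]], [[0, 0, 0.02], [0, 0, 0]], [[0, 0, 0.01], [0, 0, 0]], [[0, 0, 0], [0, 0, 0]]]}}

```text
clock: 5.68
tcp_pos: [0.5064, 0.1183, 0.082]
orientation: [3.141, 0.001, -0.0]
contact_force: [-0.0, 0.1, -0.7]
grip_width: 0.0853
```

```bash
python3 st.py
python3 - <<'E'
from h import *
from bench import grab_frame
f=grab_frame("scene");crop(f,260,70,130,120,6,"pics/b.png")
E
```

```text
clk 5.675 p [0.5064 0.1183 0.082 ] yaw 0.02 z [-2.e-04 -1.e-04 -1.e+00] w 0.0853 F [-0.   0.1 -0.7]
```

View pics/b.png

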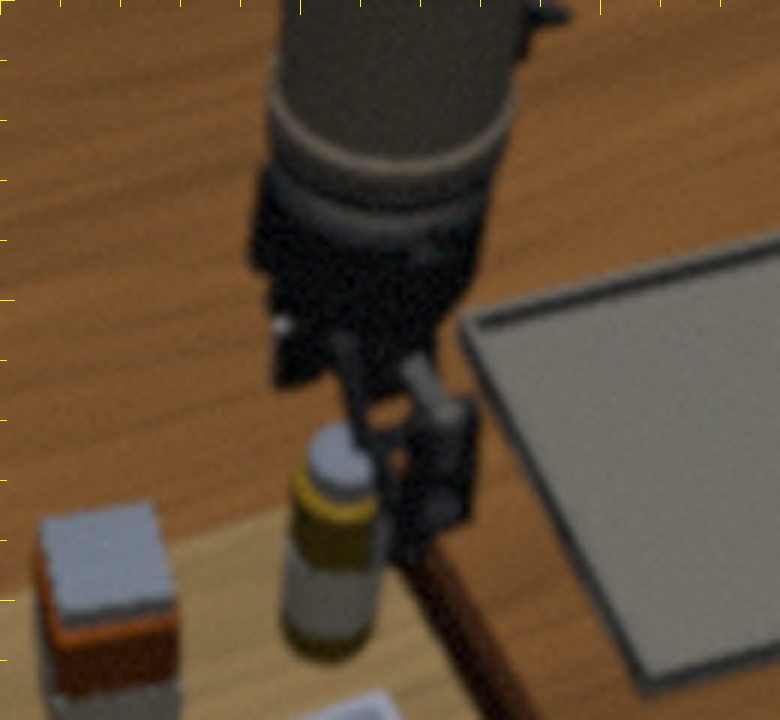

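```bash
cat > ov.py <<'E'
from h import *
from bench import grab_frame,r
import sys
def ov(name,x0,y0,w,h,k,out,gap=.0427,up=.013):
    f=grab_frame(name);o=r.get_obs();p=o["tcp_pos"];M=R.from_rotvec(o["orientation"]).as_matrix()
    im=cv2.resize(f["frame"][y0:y0+h,x0:x0+w,::-1],None,fx=k,fy=k,interpolation=cv2.INTER_CUBIC)
    def box(a0,a1,b0,b1,c0,c1,c):
        P=np.array([[x,y,z] for x in(a0,a1) for y in(b0,b1) for z in(c0,c1)])@M.T+p
        q=((proj(f,P)-[x0,y0]+.5)*k).astype(int)
        for i in range(8):
            for b in(1,2,4):
                if i^b>i: cv2.line(im,tuple(map(int,q[i])),tuple(map(int,q[i^b])),c,1)
    box(gap,gap+.0145,-.011,.011,-up-.037,-up,(0,255,255));box(-gap-.0145,-gap,-.011,.011,-up-.037,-up,(255,255,0))
    box(-.0425,.0425,-.038,.038,-.12,-.073,(0,0,255))
    th=np.linspace(0,2*np.pi,60)
    def circ(c,rad,z,col):
        q=((proj(f,np.c_[c[0]+rad*np.cos(th),c[1]+rad*np.sin(th),0*th+z])-[x0,y0]+.5)*k).astype(int)
        cv2.polylines(im,[q.reshape(-1,1,2)],True,col,1)
    circ((.506,.119),.015,.134,(0,255,0));circ((.506,.119),.02,.016,(0,255,0));
    circ(p,.04,p[2]+.165,(255,0,255))
    cv2.imwrite(out,im)
E
python3 - <<'E'
from ov import *
ov("scene",260,70,130,120,6,"pics/c.png")
ov("top",100,100,180,180,4,"pics/d.png")
E
```

```text
(no output)
```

View pics/c.png

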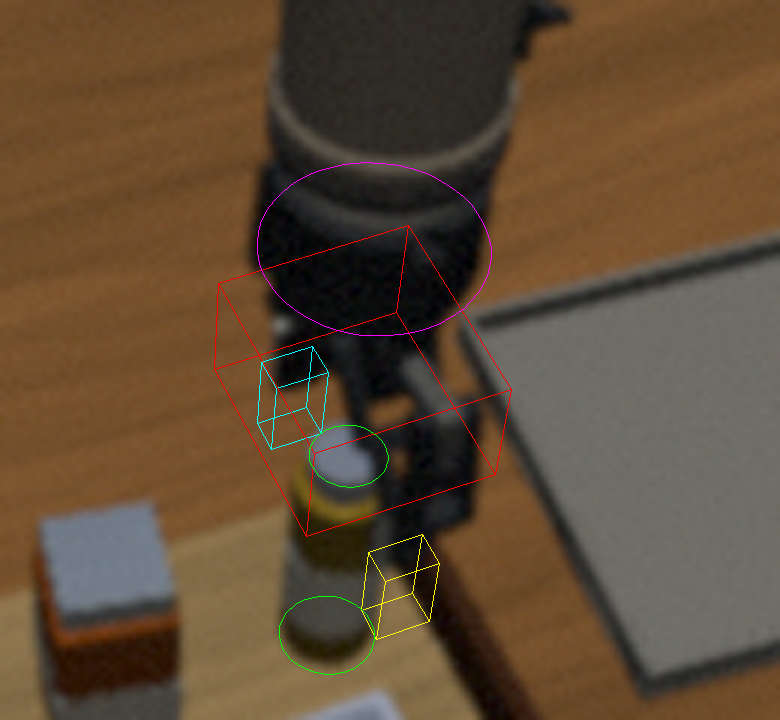

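View pics/d.png

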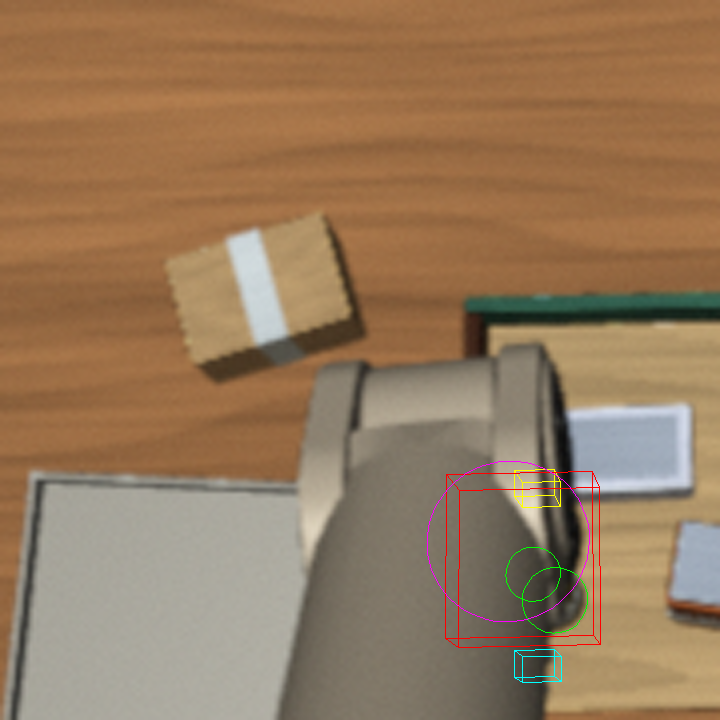

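Request:
{"name": "send_rows", "arguments": {"series": [[[0, 0, -0.02], [0, 0, 0]], [[0, 0, -0.05], [0, 0, 0]], [[0, 0, -0.03], [0, 0, 0]], [[0, 0, 0], [0, 0, 0]]]}}

```text
clock: 6.32
tcp_pos: [0.5084, 0.1189, 0.185]
orientation: [-3.138, -0.001, -0.009]
contact_force: [-0.0, 0.1, -0.4]
grip_width: 0.0858
```

Request:
{"name": "send_rows", "arguments": {"series": [[[0, 0, 0], [0, 0, 0]], [[0, 0, 0], [0, 0, 0]], [[0, 0, 0], [0, 0, 0]], [[0, 0, 0], [0, 0, 0]], [[0, 0, 0], [0, 0, 0]], [[0, 0, 0], [0, 0, 0]], [[0, 0, 0], [0, 0, 0]]], "fingers": 255}}

```text
clock: 7.2
tcp_pos: [0.5063, 0.1183, 0.1819]
orientation: [-3.142, -0.001, -0.0]
contact_force: [0.0, -0.3, -1.0]
grip_width: 0.0003
```

```bash
python3 st.py
python3 - <<'E'
from ov import *
ov("scene",260,50,130,120,6,"pics/e.png",gap=0,up=0)
E
```

```text
clk 7.2 p [0.5063 0.1183 0.1819] yaw 0.02 z [ 0.  0. -1.] w 0.0003 F [ 0.  -0.3 -1. ]
```

View pics/e.png

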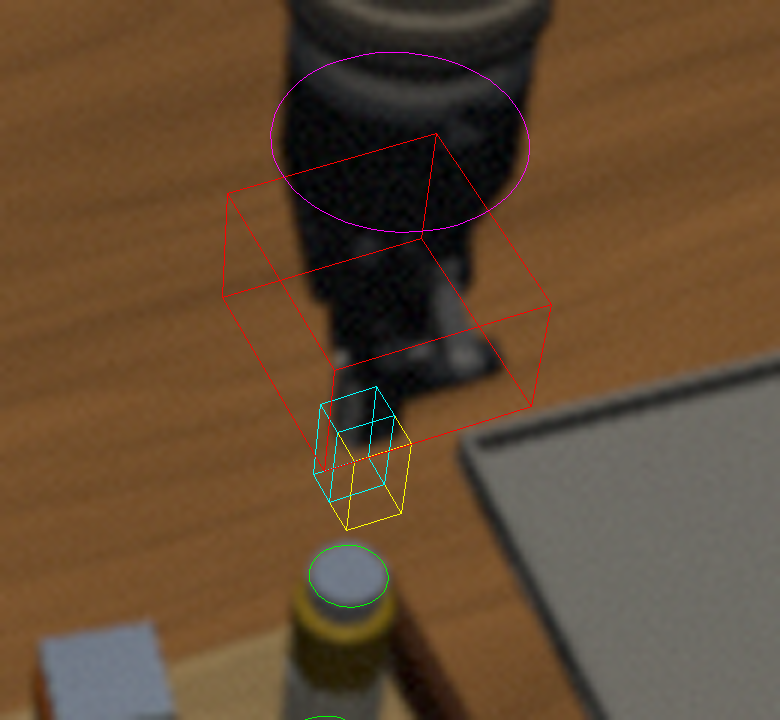

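Request:
{"name": "send_rows", "arguments": {"series": [[[0.012, 0.016, 0], [0, 0, 0]], [[0.025, 0.035, 0], [0, 0, 0]], [[0.025, 0.035, 0], [0, 0, 0]], [[0.025, 0.035, 0], [0, 0, 0]], [[0.02, 0.027, 0], [0, 0, 0]], [[0.007, 0.01, 0.03], [0, 0, 0]], [[0, 0, 0.05], [0, 0, 0]], [[0, 0, 0.05], [0, 0, 0]], [[0, 0, 0.012], [0, 0, 0]], [[0, 0, 0], [0, 0, 0]], [[0, 0, 0], [0, 0, 0]]]}}

```text
clock: 8.62
tcp_pos: [0.6221, -0.0399, 0.042]
orientation: [-3.142, -0.001, -0.005]
contact_force: [0.7, -0.8, 0.8]
grip_width: 0.0
```

```bash
python3 st.py
python3 - <<'E'
from ov import *
ov("scene",220,90,130,120,6,"pics/f.png",gap=0,up=0)
ov("top",200,150,160,130,5,"pics/g.png",gap=0,up=0)
E
```

```text
clk 8.625 p [ 0.6221 -0.0399  0.042 ] yaw 0.03 z [ 3.5e-03  1.0e-04 -1.0e+00] w 0.0 F [ 0.7 -0.8  0.8]
```

View pics/f.png

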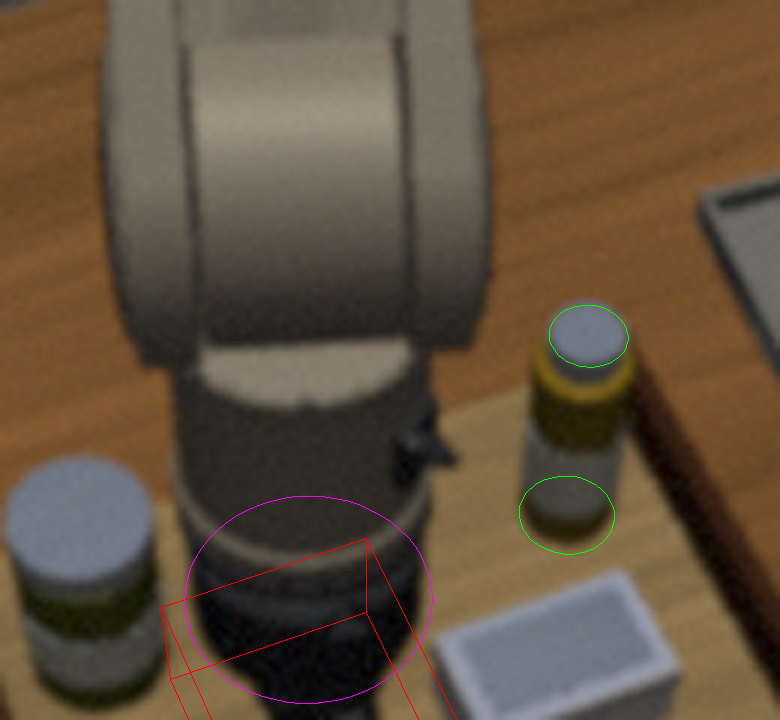

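View pics/g.png

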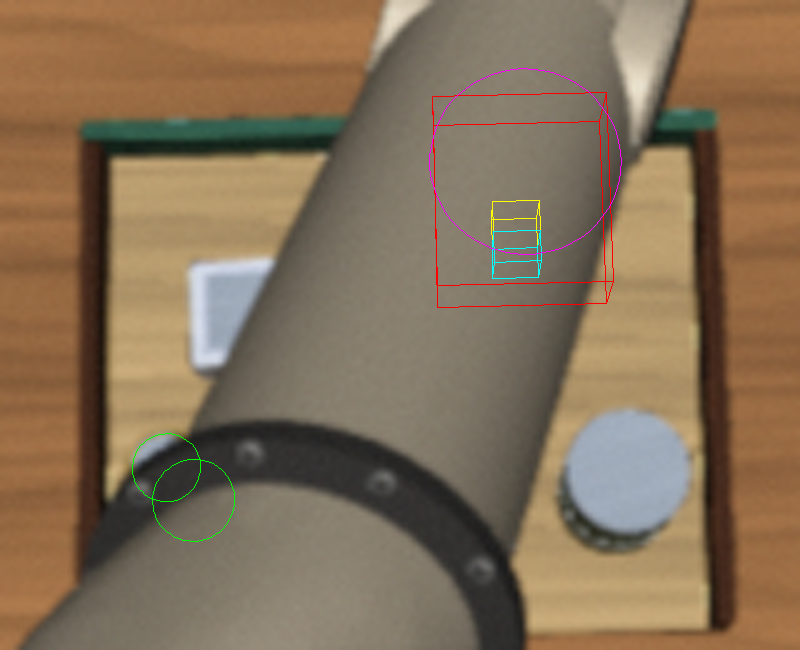

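Run:
```python
from ov import *
ov("scene",220,150,130,100,6,"pics/i.png",gap=0,up=0)
```

```text
(no output)
```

View pics/i.png

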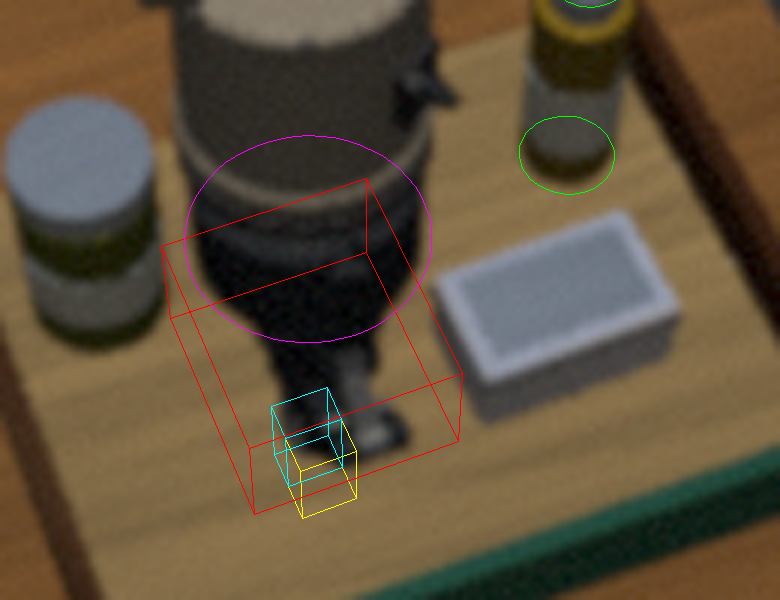

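Request:
{"name": "send_rows", "arguments": {"series": [[[0, 0, 0.01], [0, 0, 0]], [[0, 0, 0.008], [0, 0, 0]], [[0, 0, 0.004], [0, 0, 0]], [[0, 0, 0.003], [0, 0, 0]], [[0, 0, 0], [0, 0, 0]]]}}

```text
clock: 9.4
tcp_pos: [0.6202, -0.0397, 0.0146]
orientation: [3.142, 0.001, -0.001]
contact_force: [-0.4, 0.2, -0.0]
grip_width: -0.0
```

```bash
python3 st.py
python3 - <<'E'
from ov import *
ov("scene",220,150,130,100,6,"pics/j.png",gap=0,up=0)
E
```

```text
clk 9.4 p [ 0.6202 -0.0397  0.0146] yaw 0.02 z [-5.e-04 -1.e-04 -1.e+00] w -0.0 F [-0.4  0.2 -0. ]
```

View pics/j.png

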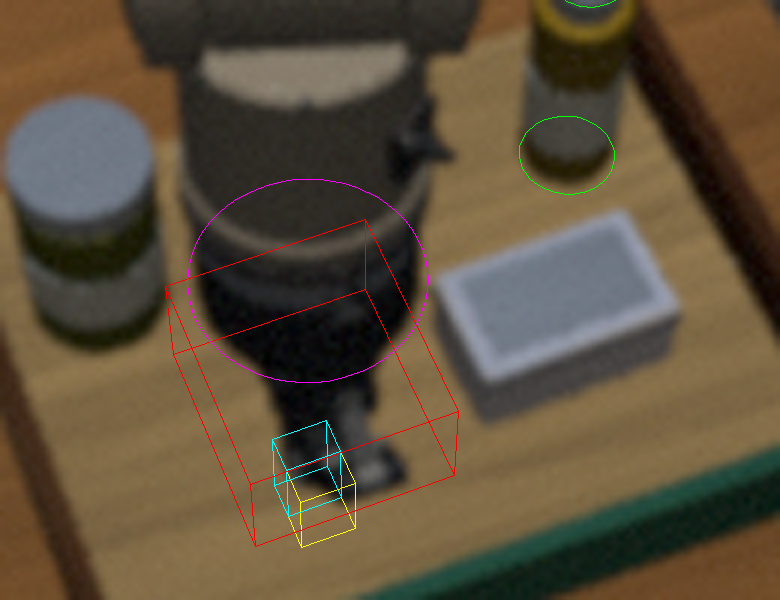

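Request:
{"name": "send_rows", "arguments": {"series": [[[0, 0, 0.003], [0, 0, 0]], [[0, 0, 0.002], [0, 0, 0]], [[0, 0, 0], [0, 0, 0]]]}}

```text
clock: 9.82
tcp_pos: [0.6203, -0.0396, 0.0097]
orientation: [-3.142, -0.001, 0.0]
contact_force: [-0.1, -0.6, -0.2]
grip_width: -0.0
```

```bash
python3 st.py
```

```text
clk 9.825 p [ 0.6203 -0.0396  0.0097] yaw 0.03 z [-3.e-04  0.e+00 -1.e+00] w -0.0 F [-0.1 -0.6 -0.2]
```

Request:
{"name": "send_rows", "arguments": {"series": [[[0, 0, 0.003], [0, 0, 0]], [[0, 0, 0.003], [0, 0, 0]], [[0, 0, 0], [0, 0, 0]]]}}

```text
clock: 10.2
tcp_pos: [0.6201, -0.0396, 0.0035]
orientation: [-3.142, -0.001, 0.001]
contact_force: [-0.1, 0.3, 0.4]
grip_width: -0.0002
```

Request:
{"name": "send_rows", "arguments": {"series": [[[0, 0, 0.003], [0, 0, 0]], [[0, 0, 0.002], [0, 0, 0]], [[0, 0, 0], [0, 0, 0]]]}}

```text
clock: 10.58
tcp_pos: [0.6202, -0.0397, -0.0013]
orientation: [-3.142, -0.001, 0.001]
contact_force: [-0.6, 0.2, 0.4]
grip_width: 0.0001
```

Request:
{"name": "send_rows", "arguments": {"series": [[[0, 0, 0.002], [0, 0, 0]], [[0, 0, 0.002], [0, 0, 0]], [[0, 0, 0], [0, 0, 0]]]}}

```text
clock: 10.95
tcp_pos: [0.6202, -0.0397, -0.0053]
orientation: [-3.142, -0.001, 0.001]
contact_force: [0.1, -0.1, -0.2]
grip_width: 0.0003
```

Request:
{"name": "send_rows", "arguments": {"series": [[[0, 0, 0.002], [0, 0, 0]], [[0, 0, 0.002], [0, 0, 0]], [[0, 0, 0], [0, 0, 0]]]}}

```text
clock: 11.32
tcp_pos: [0.6202, -0.0397, -0.0093]
orientation: [-3.142, -0.001, 0.001]
contact_force: [0.1, -0.7, 0.7]
grip_width: 0.0002
```

```bash
python3 st.py
python3 - <<'E'
from ov import *
ov("scene",220,150,130,100,6,"pics/k.png",gap=0,up=0)
E
```

```text
clk 11.325 p [ 0.6202 -0.0397 -0.0093] yaw 0.02 z [-4.e-04  0.e+00 -1.e+00] w 0.0002 F [ 0.1 -0.7  0.7]
```

View pics/k.png

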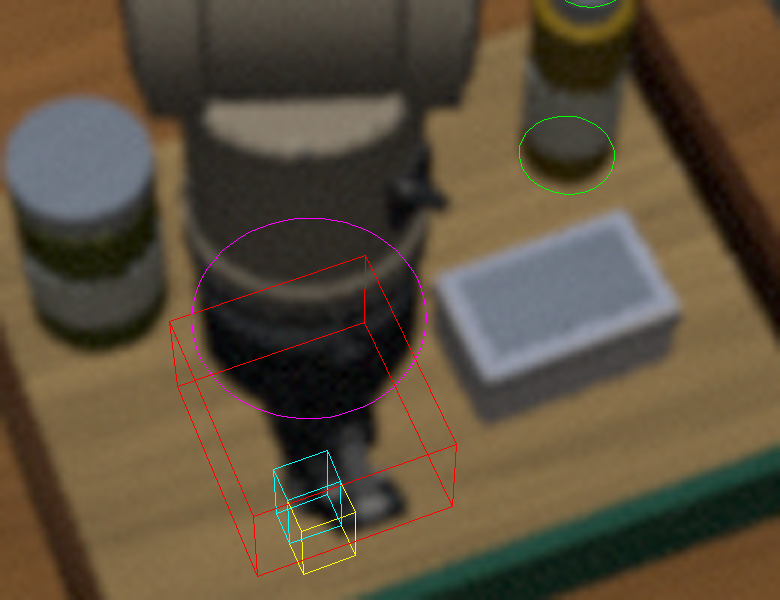

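Request:
{"name": "send_rows", "arguments": {"series": [[[0, 0, 0.002], [0, 0, 0]], [[0, 0, 0.002], [0, 0, 0]], [[0, 0, 0], [0, 0, 0]]]}}

```text
clock: 11.75
tcp_pos: [0.6204, -0.0397, -0.0132]
orientation: [-3.142, -0.001, 0.0]
contact_force: [-0.1, -0.2, 0.3]
grip_width: -0.0004
```

Request:
{"name": "send_rows", "arguments": {"series": [[[0, 0, 0.002], [0, 0, 0]], [[0, 0, 0.001], [0, 0, 0]], [[0, 0, 0], [0, 0, 0]]]}}

```text
clock: 12.12
tcp_pos: [0.6205, -0.0396, -0.0134]
orientation: [-3.14, 0.0, -0.0]
contact_force: [-8.9, 1.7, 26.1]
grip_width: -0.0003
```

Request:
{"name": "send_rows", "arguments": {"series": [[[0, 0, -0.002], [0, 0, 0]], [[0, 0, -0.001], [0, 0, 0]], [[0, 0, 0], [0, 0, 0]]]}}

```text
clock: 12.5
tcp_pos: [0.6204, -0.0397, -0.0132]
orientation: [3.142, 0.001, -0.0]
contact_force: [0.4, -0.2, 1.8]
grip_width: -0.0
```

```bash
python3 st.py
python3 - <<'E'
from h import *
from bench import grab_frame
f=grab_frame("scene");crop(f,245,200,60,50,12,"pics/l.png")
from bench import r
o=r.get_obs()["tcp_pos"]
x0,y0=245,200
im=cv2.imread("pics/l.png")
P=[[.62+a,-.0397+b,.0165] for a in(-.01,0,.01) for b in(-.011,0,.011)]
for q in proj(f,P): cv2.circle(im,tuple(int(v) for v in (q-[x0,y0]+.5)*12),3,(0,255,0),-1)
cv2.imwrite("pics/l.png",im)
E
```

```text
clk 12.5 p [ 0.6204 -0.0397 -0.0132] yaw 0.03 z [-0. -0. -1.] w -0.0 F [ 0.4 -0.2  1.8]
```

View pics/l.png

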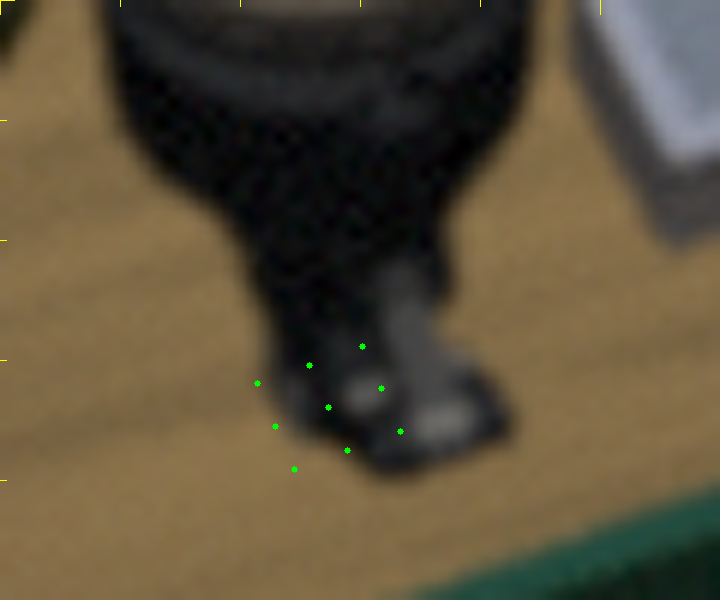

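Request:
{"name": "send_rows", "arguments": {"series": [[[0, 0, -0.02], [0, 0, 0]], [[0, 0, -0.04], [0, 0, 0]], [[0, 0, -0.04], [0, 0, 0]], [[0, 0, -0.02], [0, 0, 0]], [[0, 0, 0], [0, 0, 0]], [[0, 0, 0], [0, 0, 0]], [[0, 0, 0], [0, 0, 0]], [[0, 0, 0], [0, 0, 0]]], "fingers": 0}}

```text
clock: 13.55
tcp_pos: [0.6198, -0.0398, 0.1059]
orientation: [3.141, 0.0, -0.003]
contact_force: [-0.9, 0.4, -0.3]
grip_width: 0.0854
```

```bash
python3 st.py
cat > v.py <<'E'
from h import *
from bench import grab_frame,r
import sys
x0,y0,w,h,k=map(int,sys.argv[2:7]); n=sys.argv[1]; off=float(sys.argv[8]); gap=float(sys.argv[9]); up=float(sys.argv[10])
f=grab_frame(n);o=r.get_obs();p=o["tcp_pos"]+[0,0,off];M=R.from_rotvec(o["orientation"]).as_matrix()
im=cv2.resize(f["frame"][y0:y0+h,x0:x0+w,::-1],None,fx=k,fy=k,interpolation=cv2.INTER_CUBIC)
im=np.clip(im.astype(float)*1.8,0,255).astype(np.uint8)
def box(a0,a1,b0,b1,c0,c1,c):
    P=np.array([[x,y,z] for x in(a0,a1) for y in(b0,b1) for z in(c0,c1)])@M.T+p
    q=((proj(f,P)-[x0,y0]+.5)*k).astype(int)
    for i in range(8):
        for b in(1,2,4):
            if i^b>i: cv2.line(im,tuple(map(int,q[i])),tuple(map(int,q[i^b])),c,1)
box(gap,gap+.0145,-.011,.011,-up-.037,-up,(0,255,255));box(-gap-.0145,-gap,-.011,.011,-up-.037,-up,(255,255,0))
cv2.imwrite(sys.argv[7],im)
E
python3 v.py scene 235 130 90 75 8 pics/n1.png 0.0295 .0427 .013
```

```text
clk 13.55 p [ 0.6198 -0.0398  0.1059] yaw 0.02 z [-1.8e-03 -3.0e-04 -1.0e+00] w 0.0854 F [-0.9  0.4 -0.3]
```

View pics/n1.png

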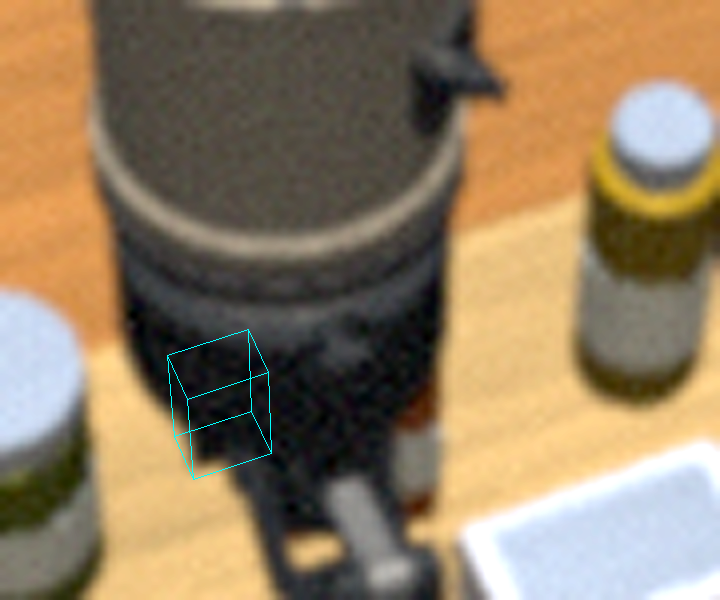

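```bash
python3 v.py scene 235 155 90 75 8 pics/n2.png 0.0295 .0427 .013
```

```text
(no output)
```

View pics/n2.png

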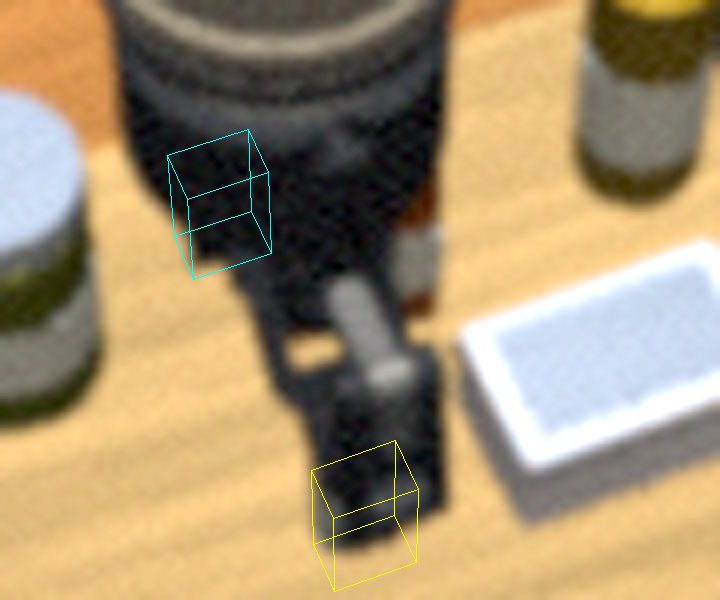

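Request:
{"name": "send_rows", "arguments": {"series": [[[0, 0, 0], [0, 0, 1]], [[0, 0, 0], [0, 0, 1]], [[0, 0, 0], [0, 0, 1]], [[0, 0, 0], [0, 0, 1]], [[0, 0, 0], [0, 0, 1]], [[0, 0, 0], [0, 0, 1]], [[0, 0, 0], [0, 0, 1]], [[0, 0, 0], [0, 0, 1]], [[0, 0, 0], [0, 0, 1]], [[0, 0, 0], [0, 0, 1]], [[0, 0, 0], [0, 0, 1]], [[0, 0, 0], [0, 0, 1]], [[0, 0, 0], [0, 0, 1]], [[0, 0, 0], [0, 0, 1]], [[0, 0, 0], [0, 0, 1]], [[0, 0, 0], [0, 0, 1]], [[0, 0, 0], [0, 0, 1]], [[0, 0, 0], [0, 0, 1]], [[0, 0, 0], [0, 0, 0]], [[0, 0, 0], [0, 0, 0]]]}}

```text
clock: 16.15
tcp_pos: [0.6204, -0.0397, 0.1068]
orientation: [2.224, -2.219, -0.0]
contact_force: [-0.2, -0.0, 1.1]
grip_width: 0.0853
```

```bash
python3 st.py; python3 v.py scene 225 140 95 80 8 pics/n3.png 0.0295 .0427 .013
```

```text
clk 16.15 p [ 0.6204 -0.0397  0.1068] yaw -89.87 z [-2.e-04 -1.e-04 -1.e+00] w 0.0853 F [-0.2 -0.   1.1]
```

View pics/n3.png

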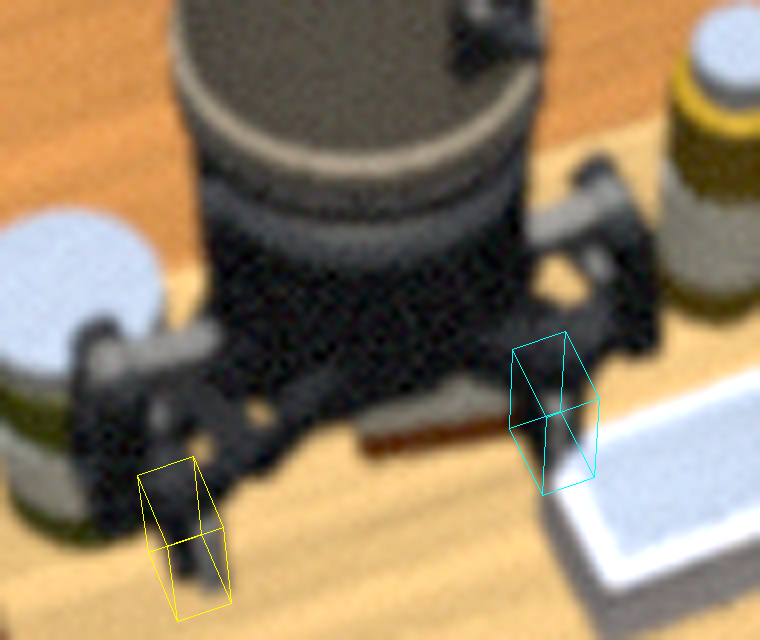

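Request:
{"name": "send_rows", "arguments": {"series": [[[0, 0, -0.01], [0, 0, -1]], [[0, 0, -0.01], [0, 0, -1]], [[0, 0, -0.01], [0, 0, -1]], [[0, 0, -0.01], [0, 0, -1]], [[0, 0, 0], [0, 0, -1]], [[0, 0, 0], [0, 0, -1]], [[0, 0, 0], [0, 0, -1]], [[0, 0, 0], [0, 0, -1]], [[0, 0, 0], [0, 0, -1]], [[0, 0, 0], [0, 0, -1]], [[0, 0, 0], [0, 0, -1]], [[0, 0, 0], [0, 0, -1]], [[0, 0, 0], [0, 0, -1]], [[0, 0, 0], [0, 0, -1]], [[0, 0, 0], [0, 0, -1]], [[0, 0, 0], [0, 0, -1]], [[0, 0, 0], [0, 0, -1]], [[0, 0, 0], [0, 0, -1]], [[0, 0, 0], [0, 0, 0]]]}}

```text
clock: 18.58
tcp_pos: [0.6204, -0.0399, 0.1471]
orientation: [-3.141, -0.0, -0.0]
contact_force: [-0.1, 0.3, 0.1]
grip_width: 0.0853
```

```bash
python3 st.py 0.506 0.119 0.0455 0
```

```text
clk 18.575 p [ 0.6204 -0.0399  0.1471] yaw 0.0 z [ 3.e-04  3.e-04 -1.e+00] w 0.0853 F [-0.1  0.3  0.1]
tool shift [-0.1144 -0.1588  0.1016] turn(5deg) [-0.004 -0.003  0.001]
```

Request:
{"name": "send_rows", "arguments": {"series": [[[-0.014, -0.019, 0], [0, 0, 0]], [[-0.025, -0.035, 0], [0, 0, 0]], [[-0.025, -0.035, 0], [0, 0, 0]], [[-0.025, -0.035, 0], [0, 0, 0]], [[-0.02, -0.027, 0], [0, 0, 0]], [[-0.0054, -0.0078, 0], [0, 0, 0]], [[0, 0, 0.02], [0, 0, 0]], [[0, 0, 0.03], [0, 0, 0]], [[0, 0, 0.03], [0, 0, 0]], [[0, 0, 0.0216], [0, 0, 0]], [[0, 0, 0], [0, 0, 0]]]}}

```text
clock: 19.95
tcp_pos: [0.5055, 0.1176, 0.0442]
orientation: [3.14, -0.003, -0.003]
contact_force: [0.8, 0.2, -0.4]
grip_width: 0.0854
```

Request:
{"name": "send_rows", "arguments": {"series": [[[0, 0, 0], [0, 0, 0]], [[0, 0, 0], [0, 0, 0]], [[0, 0, 0], [0, 0, 0]], [[0, 0, 0], [0, 0, 0]], [[0, 0, 0], [0, 0, 0]], [[0, 0, 0], [0, 0, 0]]], "fingers": 255, "grip_force": 40}}

```text
clock: 20.7
tcp_pos: [0.5065, 0.1193, 0.0462]
orientation: [-3.141, -0.001, -0.002]
contact_force: [-2.0, -0.7, 5.6]
grip_width: 0.039
```

```bash
python3 st.py; python3 v.py scene 270 90 95 90 7 pics/p1.png 0.0295 .02 .006
```

```text
clk 20.7 p [0.5065 0.1193 0.0462] yaw 0.02 z [ 1.2e-03  9.0e-04 -1.0e+00] w 0.039 F [-2.  -0.7  5.6]
```

View pics/p1.png

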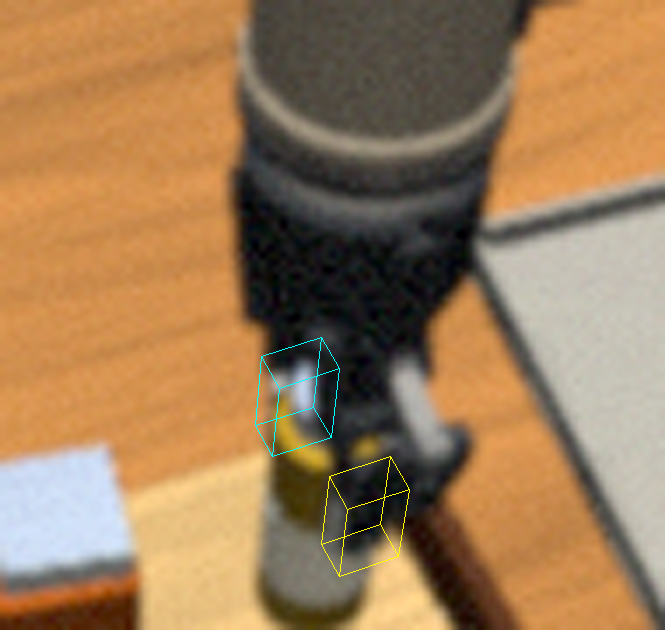

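Request:
{"name": "send_rows", "arguments": {"series": [[[0, 0, -0.005], [0, 0, 0]], [[0, 0, -0.02], [0, 0, 0]], [[0, 0, -0.03], [0, 0, 0]], [[0, 0, -0.03], [0, 0, 0]], [[0, 0, -0.015], [0, 0, 0]], [[-0.001, -0.014, 0], [0, 0, 0]], [[-0.002, -0.03, 0], [0, 0, 0]], [[-0.003, -0.04, 0], [0, 0, 0]], [[-0.003, -0.04, 0], [0, 0, 0]], [[-0.003, -0.04, 0], [0, 0, 0]], [[-0.003, -0.04, 0], [0, 0, 0]], [[-0.002, -0.04, 0], [0, 0, 0]], [[-0.002, -0.03, 0], [0, 0, 0]], [[-0.001, -0.015, 0], [0, 0, 0]], [[0, 0, 0.02], [0, 0, 0]], [[0, 0, 0.03], [0, 0, 0]], [[0, 0, 0.03], [0, 0, 0]], [[0, 0, 0.015], [0, 0, 0]], [[0, 0, 0.005], [0, 0, 0]], [[0, 0, 0], [0, 0, 0]]]}}

```text
clock: 23.25
tcp_pos: [0.4863, 0.4078, 0.0456]
orientation: [-3.141, 0.0, -0.001]
contact_force: [0.5, -0.4, -1.2]
grip_width: 0.039
```

```bash
python3 st.py; python3 v.py scene 340 70 110 110 6 pics/p2.png 0.0295 .02 .006
```

```text
clk 23.25 p [0.4863 0.4078 0.0456] yaw -0.01 z [ 4.e-04  1.e-04 -1.e+00] w 0.039 F [ 0.5 -0.4 -1.2]
```

View pics/p2.png

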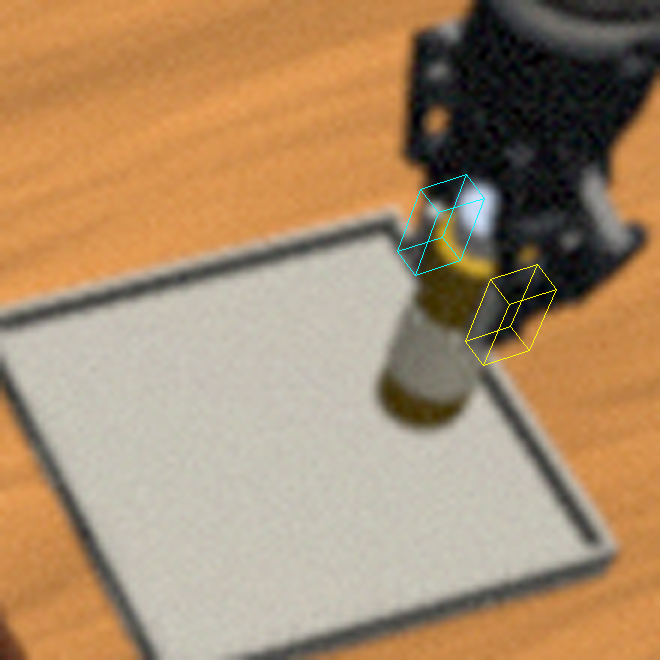

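Request:
{"name": "send_rows", "arguments": {"series": [[[0, 0, 0.006], [0, 0, 0]], [[0, 0, 0.003], [0, 0, 0]], [[0, 0, 0.001], [0, 0, 0]], [[0, 0, 0], [0, 0, 0]]]}}

```text
clock: 23.8
tcp_pos: [0.4858, 0.4082, 0.0354]
orientation: [-3.141, -0.001, -0.0]
contact_force: [-0.3, 0.1, -0.9]
grip_width: 0.039
```

Request:
{"name": "send_rows", "arguments": {"series": [[[0, 0, 0.001], [0, 0, 0]], [[0, 0, 0], [0, 0, 0]], [[0, 0, 0], [0, 0, 0]]]}}

```text
clock: 24.18
tcp_pos: [0.4859, 0.4083, 0.0354]
orientation: [-3.141, -0.001, 0.0]
contact_force: [-3.7, -1.9, 7.4]
grip_width: 0.0392
```

Request:
{"name": "send_rows", "arguments": {"series": [[[0, 0, 0], [0, 0, 0]], [[0, 0, 0], [0, 0, 0]], [[0, 0, 0], [0, 0, 0]], [[0, 0, -0.01], [0, 0, 0]], [[0, 0, -0.03], [0, 0, 0]], [[0, 0, -0.04], [0, 0, 0]], [[0, 0, -0.04], [0, 0, 0]], [[0, 0, -0.02], [0, 0, 0]], [[0.001, 0.02, 0], [0, 0, 0]], [[0.002, 0.04, 0], [0, 0, 0]], [[0.003, 0.05, 0], [0, 0, 0]], [[0.003, 0.05, 0], [0, 0, 0]], [[0.003, 0.05, 0], [0, 0, 0]], [[0.003, 0.05, 0], [0, 0, 0]], [[0.003, 0.05, 0], [0, 0, 0]], [[0.003, 0.04, 0], [0, 0, 0]], [[0.002, 0.03, 0], [0, 0, 0]], [[0.001, 0.01, 0], [0, 0, 1]], [[0, 0, 0], [0, 0, 0.9]], [[0, 0, 0], [0, 0, 0]]], "fingers": 0}}

```text
clock: 26.68
tcp_pos: [0.5081, 0.0168, 0.1727]
orientation: [3.129, -0.26, -0.005]
contact_force: [0.7, 0.7, 0.1]
grip_width: 0.0856
```

```bash
python3 st.py .5097 .0185 .0395 -9.5
python3 - <<'E'
from h import *
from bench import grab_frame
f=grab_frame("scene");crop(f,200,60,200,130,4,"pics/q1.png")
f=grab_frame("top");crop(f,90,200,110,110,5,"pics/q2.png")
E
```

```text
clk 26.675 p [0.5081 0.0168 0.1727] yaw -9.51 z [-0.003 -0.001 -1.   ] w 0.0856 F [0.7 0.7 0.1]
tool shift [ 0.0017 -0.0022  0.1332] turn(5deg) [ 0.017  0.032 -0.003]
```

View pics/q1.png

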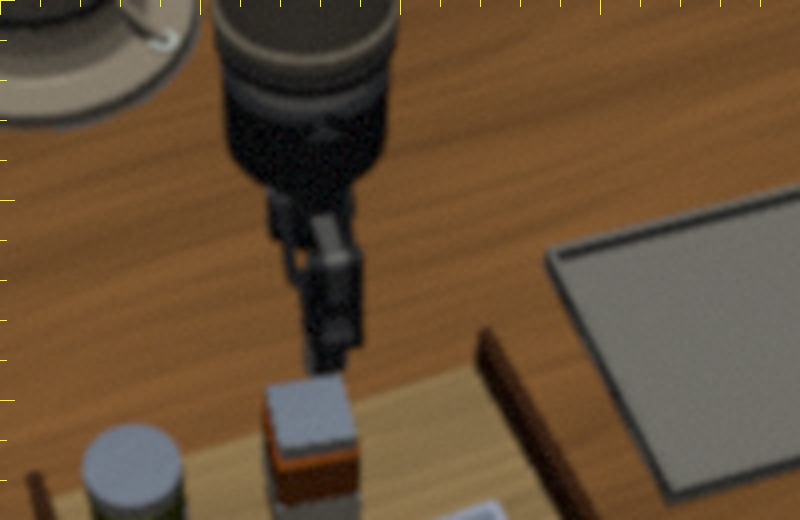

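View pics/q2.png

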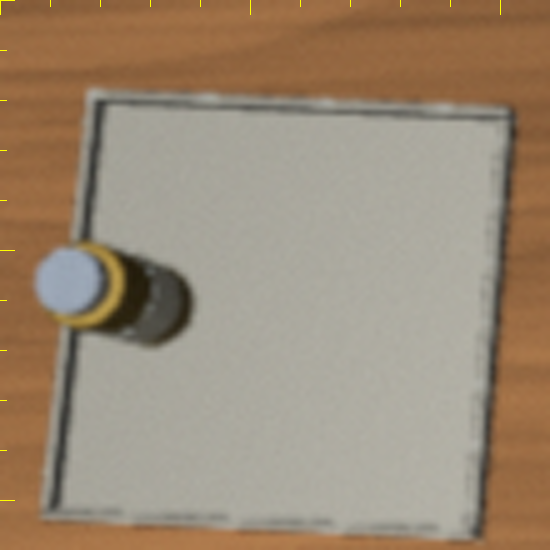

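Request:
{"name": "send_rows", "arguments": {"series": [[[0, 0, 0.02], [0, 0, 0]], [[0, 0, 0.035], [0, 0, 0]], [[0, 0, 0.035], [0, 0, 0]], [[0, 0, 0.03], [0, 0, 0]], [[0, 0, 0.015], [0, 0, 0]], [[0, 0, 0], [0, 0, 0]], [[0, 0, 0], [0, 0, 0]]]}}

```text
clock: 27.65
tcp_pos: [0.5107, 0.018, 0.0402]
orientation: [-3.13, 0.259, -0.002]
contact_force: [0.4, 0.1, 0.1]
grip_width: 0.0855
```

```bash
python3 st.py .5097 .0185 .0395 -9.5; python3 v.py scene 230 80 110 110 6 pics/q3.png 0.0295 .0427 .013
```

```text
clk 27.65 p [0.5107 0.018  0.0402] yaw -9.46 z [ 1.4e-03  3.0e-04 -1.0e+00] w 0.0855 F [0.4 0.1 0.1]
tool shift [-0.0011 -0.0003  0.0007] turn(5deg) [-0.006 -0.016  0.007]
```

View pics/q3.png

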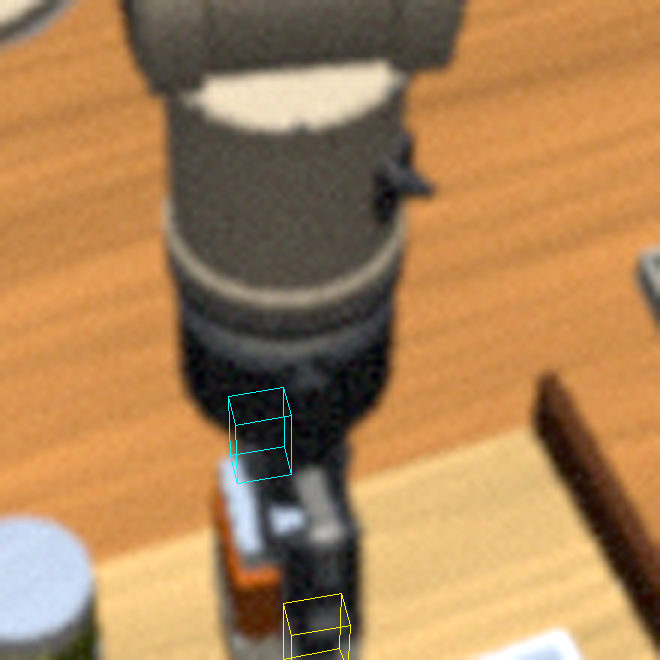

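Request:
{"name": "send_rows", "arguments": {"series": [[[0, 0, 0], [0, 0, 0]], [[0, 0, 0], [0, 0, 0]], [[0, 0, 0], [0, 0, 0]], [[0, 0, 0], [0, 0, 0]], [[0, 0, 0], [0, 0, 0]], [[0, 0, 0], [0, 0, 0]]], "fingers": 255, "grip_force": 50}}

```text
clock: 28.45
tcp_pos: [0.5102, 0.0183, 0.0399]
orientation: [-3.13, 0.259, -0.001]
contact_force: [-2.2, 0.3, 5.9]
grip_width: 0.0494
```

Request:
{"name": "send_rows", "arguments": {"series": [[[0, 0, -0.005], [0, 0, 0]], [[0, 0, -0.02], [0, 0, 0]], [[0, 0, -0.03], [0, 0, 0]], [[0, 0, -0.03], [0, 0, 0]], [[0, 0, -0.015], [0, 0, 0]], [[-0.0045, -0.0175, 0], [0, 0, 0]], [[-0.009, -0.035, 0], [0, 0, 0]], [[-0.009, -0.035, 0], [0, 0, 0]], [[-0.009, -0.035, 0], [0, 0, 0]], [[-0.009, -0.035, 0], [0, 0, 0]], [[-0.009, -0.035, 0], [0, 0, 0]], [[-0.009, -0.035, 0], [0, 0, 0]], [[-0.009, -0.035, 0], [0, 0, 0]], [[-0.009, -0.035, 0], [0, 0, 0]], [[-0.005, -0.018, 0], [0, 0, 0]], [[0, 0, 0], [0, 0, 0]], [[0, 0, 0.02], [0, 0, 0]], [[0, 0, 0.03], [0, 0, 0]], [[0, 0, 0.03], [0, 0, 0]], [[0, 0, 0.015], [0, 0, 0]]]}}

```text
clock: 30.95
tcp_pos: [0.4813, 0.3399, 0.0429]
orientation: [3.128, -0.263, -0.002]
contact_force: [-0.6, 0.3, -3.8]
grip_width: 0.0494
```

Request:
{"name": "send_rows", "arguments": {"series": [[[0, 0, 0.005], [0, 0, 0]], [[0, 0, 0.006], [0, 0, 0]], [[0, 0, 0.003], [0, 0, 0]], [[0, 0, 0.001], [0, 0, 0]], [[0, 0, 0], [0, 0, 0]]]}}

```text
clock: 31.58
tcp_pos: [0.4817, 0.3429, 0.0296]
orientation: [-3.13, 0.259, -0.0]
contact_force: [0.8, -0.3, -3.5]
grip_width: 0.0496
```

```bash
python3 st.py .4815 .343 .0285 -9.5;python3 v.py scene 320 70 130 120 5 pics/q4.png 0.0295 .025 .006
```

```text
clk 31.575 p [0.4817 0.3429 0.0296] yaw -9.46 z [ 3.e-04  4.e-04 -1.e+00] w 0.0496 F [ 0.8 -0.3 -3.5]
tool shift [-0.0002 -0.0001  0.0011] turn(5deg) [-0.005 -0.003  0.007]
```

View pics/q4.png

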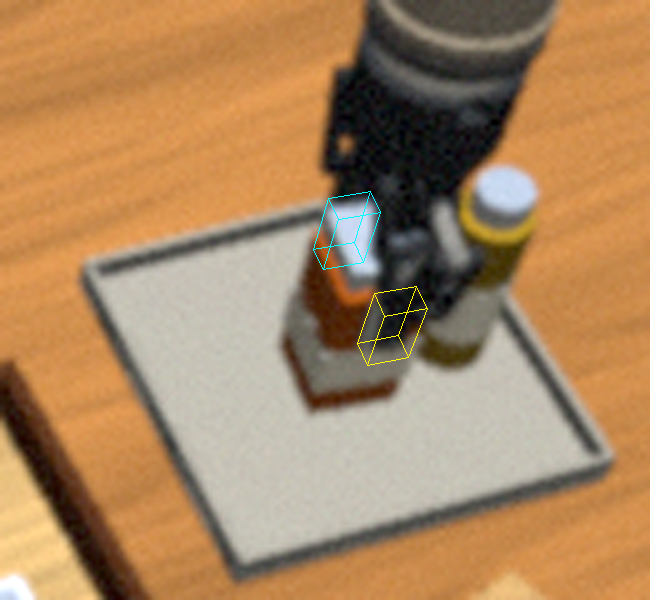

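Request:
{"name": "send_rows", "arguments": {"series": [[[0, 0, 0.001], [0, 0, 0]], [[0, 0, 0], [0, 0, 0]], [[0, 0, 0], [0, 0, 0]]]}}

```text
clock: 32.0
tcp_pos: [0.4817, 0.343, 0.029]
orientation: [-3.13, 0.259, -0.0]
contact_force: [-3.1, -0.0, 6.2]
grip_width: 0.0492
```

Request:
{"name": "send_rows", "arguments": {"series": [[[0, 0, 0], [0, 0, 0]], [[0, 0, 0], [0, 0, 0]], [[0, 0, 0], [0, 0, 0]], [[0, 0, -0.01], [0, 0, 0]], [[0, 0, -0.03], [0, 0, 0]], [[0, 0, -0.04], [0, 0, 0]], [[0, 0, -0.04], [0, 0, -0.9]], [[0, 0, -0.02], [0, 0, -1]], [[0.002, 0.02, 0], [0, 0, 0]], [[0.002, 0.04, 0], [0, 0, 0]], [[0.002, 0.05, 0], [0, 0, 0]], [[0.002, 0.05, 0], [0, 0, 0]], [[0.002, 0.05, 0], [0, 0, 0]], [[0.002, 0.05, 0], [0, 0, 0]], [[0.002, 0.05, 0], [0, 0, 0]], [[0.002, 0.05, 0], [0, 0, 0]], [[0.002, 0.04, 0], [0, 0, 0]], [[0.002, 0.028, 0], [0, 0, 0]], [[0, 0, 0], [0, 0, 0]], [[0, 0, 0], [0, 0, 0]]], "fingers": 0}}

```text
clock: 34.5
tcp_pos: [0.5007, -0.0851, 0.1676]
orientation: [-3.141, 0.001, 0.002]
contact_force: [-0.2, -0.2, 0.5]
grip_width: 0.0855
```

```bash
python3 st.py .5023 -.0852 .0425 0
python3 - <<'E'
from h import *
from bench import grab_frame
f=grab_frame("scene");crop(f,180,60,260,150,3,"pics/r1.png")
E
```

```text
clk 34.5 p [ 0.5007 -0.0851  0.1676] yaw -0.05 z [-1.5e-03  4.0e-04 -1.0e+00] w 0.0855 F [-0.2 -0.2  0.5]
tool shift [1.800e-03 1.000e-04 1.251e-01] turn(5deg) [-0.004  0.018 -0.009]
```

View pics/r1.png

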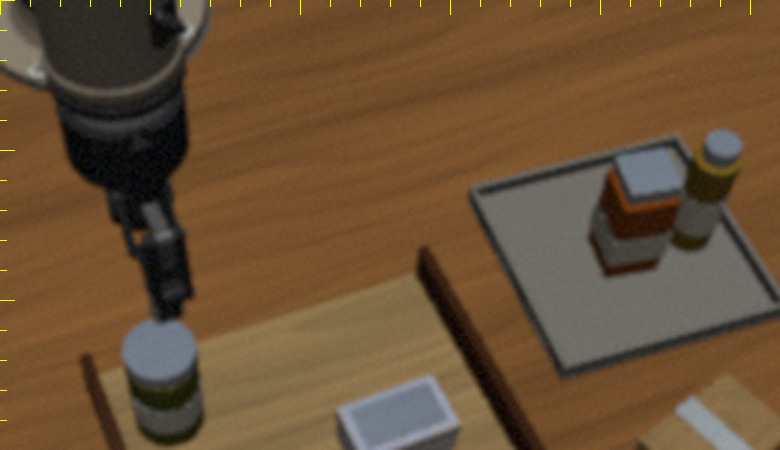

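Request:
{"name": "send_rows", "arguments": {"series": [[[0.0005, 0, 0.02], [0, 0, 0]], [[0, 0, 0.035], [0, 0, 0]], [[0, 0, 0.035], [0, 0, 0]], [[0, 0, 0.026], [0, 0, 0]], [[0, 0, 0.01], [0, 0, 0]], [[0, 0, 0], [0, 0, 0]], [[0, 0, 0], [0, 0, 0]]]}}

```text
clock: 35.42
tcp_pos: [0.503, -0.0852, 0.0432]
orientation: [-3.141, -0.001, -0.003]
contact_force: [1.1, -1.4, 0.5]
grip_width: 0.0852
```

Request:
{"name": "send_rows", "arguments": {"series": [[[0, 0, 0], [0, 0, 0]], [[0, 0, 0], [0, 0, 0]], [[0, 0, 0], [0, 0, 0]], [[0, 0, 0], [0, 0, 0]], [[0, 0, 0], [0, 0, 0]], [[0, 0, 0], [0, 0, 0]]], "fingers": 255}}

```text
clock: 36.17
tcp_pos: [0.5026, -0.0853, 0.0431]
orientation: [-3.141, -0.0, -0.001]
contact_force: [-2.3, 0.1, 7.0]
grip_width: 0.0553
```

Request:
{"name": "send_rows", "arguments": {"series": [[[0, 0, -0.005], [0, 0, 0]], [[0, 0, -0.02], [0, 0, 0]], [[0, 0, -0.03], [0, 0, 0]], [[0, 0, -0.03], [0, 0, 0]], [[0, 0, -0.015], [0, 0, 0]], [[-0.001, -0.018, 0], [0, 0, 0]], [[-0.003, -0.036, 0], [0, 0, 0]], [[-0.003, -0.036, 0], [0, 0, 0]], [[-0.003, -0.036, 0], [0, 0, 0]], [[-0.003, -0.036, 0], [0, 0, 0]], [[-0.002, -0.036, 0], [0, 0, 0]], [[-0.002, -0.036, 0], [0, 0, 0]], [[-0.002, -0.036, 0], [0, 0, 0]], [[-0.003, -0.036, 0], [0, 0, 0]], [[-0.003, -0.036, 0], [0, 0, 0]], [[0, -0.021, 0], [0, 0, 0]], [[0, 0, 0.02], [0, 0, 0]], [[0, 0, 0.03], [0, 0, 0]], [[0, 0, 0.03], [0, 0, 0]], [[0, 0, 0.015], [0, 0, 0]]]}}

```text
clock: 38.67
tcp_pos: [0.4763, 0.2764, 0.0456]
orientation: [3.139, -0.001, -0.003]
contact_force: [-0.2, 0.1, -3.2]
grip_width: 0.0554
```

Request:
{"name": "send_rows", "arguments": {"series": [[[0, 0, 0.005], [0, 0, 0]], [[0, 0, 0.006], [0, 0, 0]], [[0, 0, 0.003], [0, 0, 0]], [[0, 0, 0.001], [0, 0, 0]], [[0, 0, 0], [0, 0, 0]]]}}

```text
clock: 39.3
tcp_pos: [0.4772, 0.2778, 0.0326]
orientation: [-3.141, -0.001, -0.001]
contact_force: [0.4, 0.6, -4.0]
grip_width: 0.0554
```

```bash
python3 st.py .477 .278 .0315 0;python3 v.py scene 320 70 130 120 5 pics/r2.png 0.0295 .025 .006
```

```text
clk 39.3 p [0.4772 0.2778 0.0326] yaw 0.03 z [ 3.e-04  4.e-04 -1.e+00] w 0.0554 F [ 0.4  0.6 -4. ]
tool shift [-0.0002 -0.0002  0.0011] turn(5deg) [-0.005 -0.004  0.005]
```

View pics/r2.png

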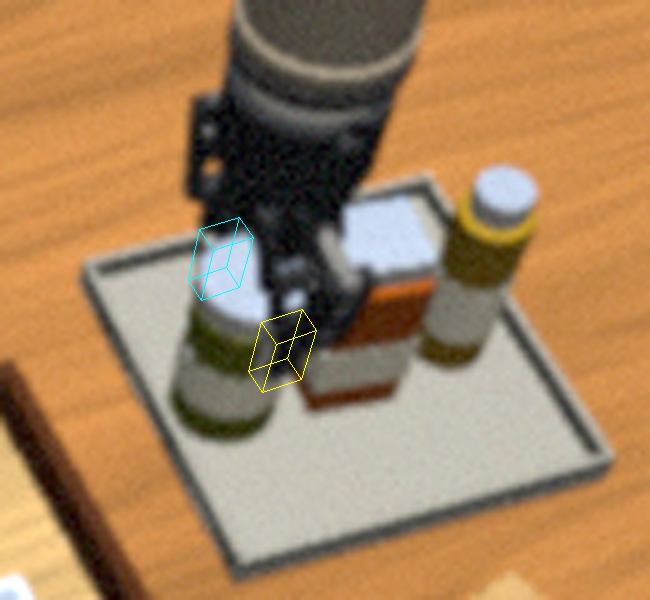

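Request:
{"name": "send_rows", "arguments": {"series": [[[0, 0, 0.001], [0, 0, 0]], [[0, 0, 0], [0, 0, 0]], [[0, 0, 0], [0, 0, 0]]]}}

```text
clock: 39.72
tcp_pos: [0.4773, 0.278, 0.0321]
orientation: [-3.141, -0.001, -0.0]
contact_force: [-2.0, -1.0, 5.4]
grip_width: 0.0547
```

Request:
{"name": "send_rows", "arguments": {"series": [[[0, 0, 0], [0, 0, 0]], [[0, 0, 0], [0, 0, 0]], [[0, 0, 0], [0, 0, 0]], [[0, 0, -0.01], [0, 0, 0]], [[0, 0, -0.03], [0, 0, 0]], [[0, 0, -0.04], [0, 0, 0]], [[0, 0, -0.04], [0, 0, 0]], [[0, 0, -0.02], [0, 0, 0]], [[0.01, 0.017, 0], [0, 0, 0]], [[0.019, 0.034, 0], [0, 0, 0]], [[0.019, 0.034, 0], [0, 0, 0]], [[0.019, 0.034, 0], [0, 0, 0]], [[0.019, 0.034, 0], [0, 0, 0]], [[0.019, 0.034, 0], [0, 0, 0]], [[0.0085, 0.0175, 0], [0, 0, -0.2]], [[0, 0, 0], [0, 0, 0]], [[0, 0, 0], [0, 0, 0]]], "fingers": 0}}

```text
clock: 41.85
tcp_pos: [0.5902, 0.0745, 0.1714]
orientation: [-3.141, -0.029, 0.001]
contact_force: [0.1, 0.8, 0.0]
grip_width: 0.0854
```

```bash
python3 st.py .5905 .0735 -.0085 1
python3 - <<'E'
from h import *
from bench import grab_frame
f=grab_frame("scene");crop(f,200,60,260,170,3,"pics/u1.png")
E
```

```text
clk 41.85 p [0.5902 0.0745 0.1714] yaw 1.07 z [-4.e-04  8.e-04 -1.e+00] w 0.0854 F [0.1 0.8 0. ]
tool shift [0.0003 0.0011 0.1799] turn(5deg) [-0.009  0.004  0.013]
```

View pics/u1.png

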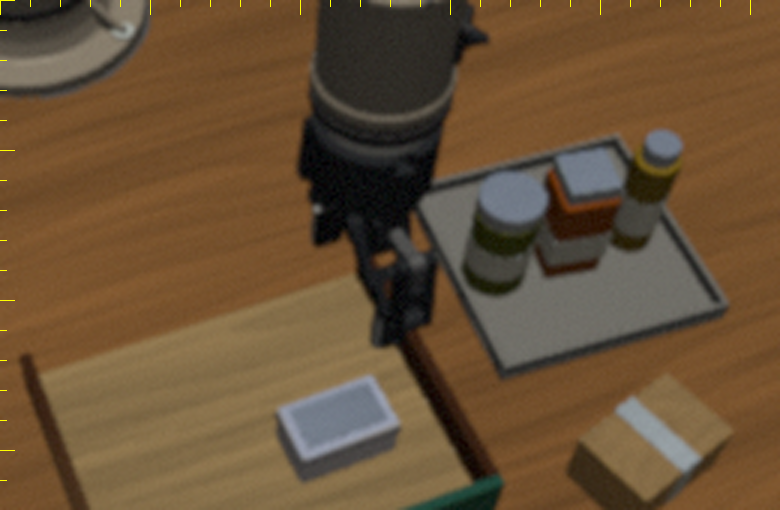

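All three stand in the tray. Now down to the tin.

Request:
{"name": "send_rows", "arguments": {"series": [[[0, 0.0005, 0.02], [0, 0, 0]], [[0, 0, 0.045], [0, 0, 0]], [[0, 0, 0.045], [0, 0, 0]], [[0, 0, 0.04], [0, 0, 0]], [[0, 0, 0.02], [0, 0, 0]], [[0, 0, 0.01], [0, 0, 0]], [[0, 0, 0], [0, 0, 0]], [[0, 0, 0], [0, 0, 0]]]}}

```text
clock: 42.9
tcp_pos: [0.5917, 0.0729, -0.0074]
orientation: [-3.141, -0.028, -0.003]
contact_force: [0.6, 0.2, 0.5]
grip_width: 0.0854
```

```bash
python3 st.py .5905 .0735 -.0085 1; python3 v.py scene 250 120 120 100 6 pics/u2.png 0.0295 .0427 .013
```

```text
clk 42.9 p [ 0.5917  0.0729 -0.0074] yaw 1.02 z [ 2.1e-03  5.0e-04 -1.0e+00] w 0.0854 F [0.6 0.2 0.5]
tool shift [-0.0012 -0.0006  0.0011] turn(5deg) [-0.006 -0.025  0.005]
```

View pics/u2.png

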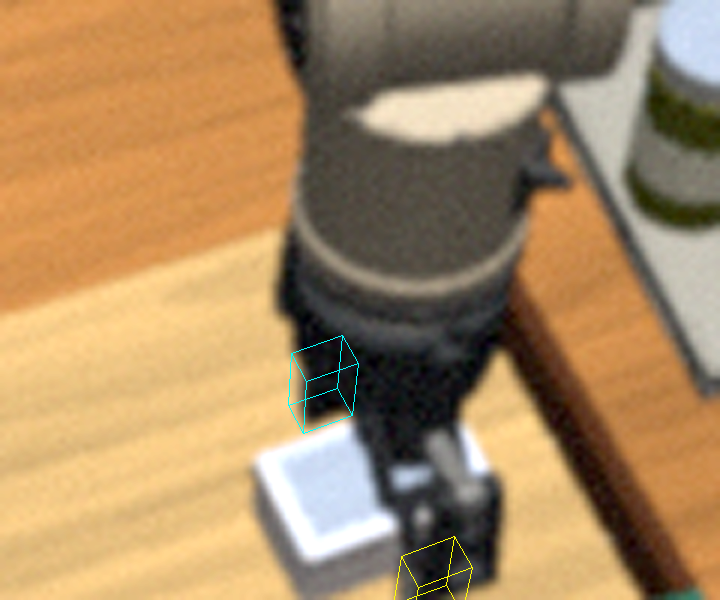

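Request:
{"name": "send_rows", "arguments": {"series": [[[0, 0, 0], [0, 0, 0]], [[0, 0, 0], [0, 0, 0]], [[0, 0, 0], [0, 0, 0]], [[0, 0, 0], [0, 0, 0]], [[0, 0, 0], [0, 0, 0]], [[0, 0, 0], [0, 0, 0]]], "fingers": 255, "grip_force": 40}}

```text
clock: 43.7
tcp_pos: [0.5911, 0.0728, -0.0081]
orientation: [-3.141, -0.028, -0.001]
contact_force: [-0.9, 0.7, 5.9]
grip_width: 0.0518
```

Request:
{"name": "send_rows", "arguments": {"series": [[[0, 0, -0.005], [0, 0, 0]], [[0, 0, -0.02], [0, 0, 0]], [[0, 0, -0.03], [0, 0, 0]], [[0, 0, -0.03], [0, 0, 0]], [[0, 0, -0.015], [0, 0, 0]], [[0, 0, 0], [0, 0, 0]]]}}

```text
clock: 44.45
tcp_pos: [0.5913, 0.0729, 0.0925]
orientation: [-3.141, -0.028, -0.003]
contact_force: [0.0, -0.5, -2.7]
grip_width: 0.0513
```

```bash
python3 st.py .4667 -.3389 .0915 3.5
```

```text
clk 44.45 p [0.5913 0.0729 0.0925] yaw 1.03 z [ 2.2e-03  8.0e-04 -1.0e+00] w 0.0513 F [ 0.  -0.5 -2.7]
tool shift [-1.321e-01  4.095e-01  4.000e-04] turn(5deg) [-0.008 -0.025 -0.493]
```

Request:
{"name": "send_rows", "arguments": {"series": [[[-0.006, 0.0205, 0], [0, 0, 0]], [[-0.013, 0.041, 0], [0, 0, 0]], [[-0.013, 0.041, 0], [0, 0, 0]], [[-0.013, 0.041, 0], [0, 0, 0]], [[-0.013, 0.041, 0], [0, 0, 0]], [[-0.013, 0.041, 0], [0, 0, 0]], [[-0.013, 0.041, 0], [0, 0, 0]], [[-0.013, 0.041, 0], [0, 0, 0]], [[-0.013, 0.041, 0], [0, 0, 0]], [[-0.013, 0.041, 0], [0, 0, 0]], [[-0.0085, 0.02, 0], [0, 0, -0.5]], [[0, 0, 0.02], [0, 0, 0]], [[0, 0, 0.03], [0, 0, 0]], [[0, 0, 0.03], [0, 0, 0]], [[0, 0, 0.01], [0, 0, 0]], [[0, 0, 0], [0, 0, 0]], [[0, 0, 0], [0, 0, 0]]]}}

```text
clock: 46.58
tcp_pos: [0.467, -0.3394, 0.002]
orientation: [3.139, 0.097, 0.002]
contact_force: [1.1, 0.4, -1.3]
grip_width: 0.0513
```

```bash
python3 st.py .4667 -.3389 -.0145 3.5; python3 v.py scene 60 150 130 110 6 pics/u3.png 0.0295 .026 .006
python3 - <<'E'
from h import *
from bench import grab_frame
f=grab_frame("top");crop(f,370,210,110,90,6,"pics/u4.png")
E
```

```text
clk 46.575 p [ 0.467  -0.3394  0.002 ] yaw 3.52 z [ 1.e-03 -7.e-04 -1.e+00] w 0.0513 F [ 1.1  0.4 -1.3]
tool shift [-0.0003 -0.0005  0.0165] turn(5deg) [ 0.008 -0.011  0.004]
```

View pics/u3.png

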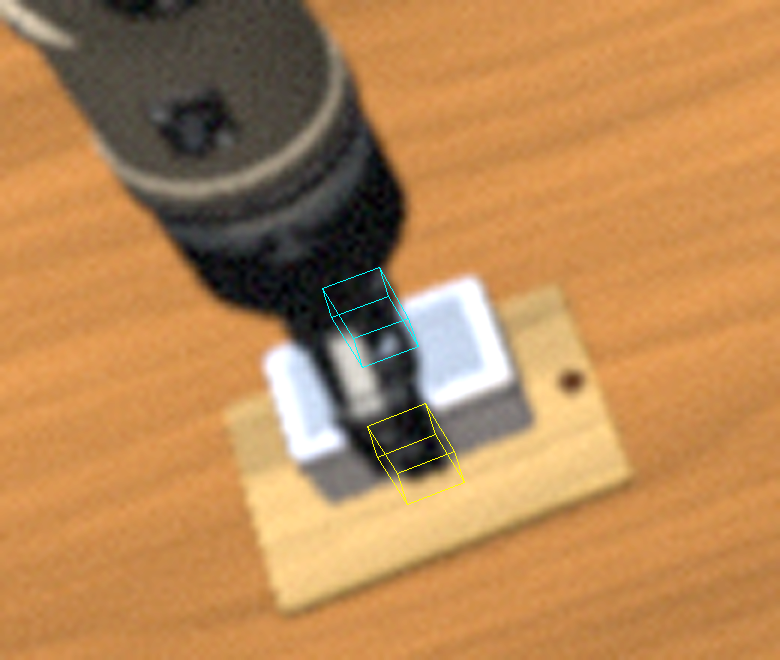

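View pics/u4.png

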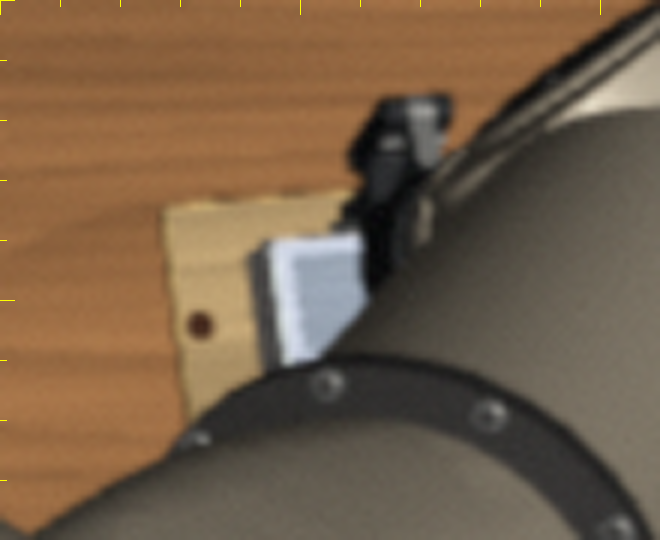

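Request:
{"name": "send_rows", "arguments": {"series": [[[0, 0, 0.008], [0, 0, 0]], [[0, 0, 0.005], [0, 0, 0]], [[0, 0, 0.001], [0, 0, 0]], [[0, 0, 0], [0, 0, 0]], [[0, 0, 0], [0, 0, 0]]]}}

```text
clock: 47.3
tcp_pos: [0.4666, -0.3392, -0.0126]
orientation: [3.14, 0.096, 0.0]
contact_force: [0.2, -0.1, -0.7]
grip_width: 0.0515
```

```bash
python3 st.py .4667 -.3389 -.0145 3.5; python3 v.py scene 85 180 90 75 8 pics/u5.png 0.0295 .026 .006
```

```text
clk 47.3 p [ 0.4666 -0.3392 -0.0126] yaw 3.52 z [ 1.e-04 -1.e-04 -1.e+00] w 0.0515 F [ 0.2 -0.1 -0.7]
tool shift [ 0.0002 -0.0002  0.0019] turn(5deg) [ 0.001 -0.002  0.004]
```

View pics/u5.png

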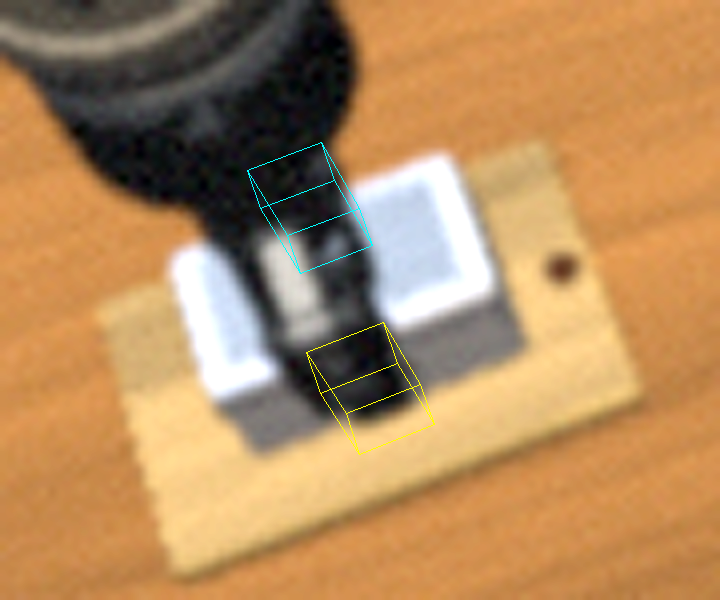

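Run:
```python
from h import *
s=ld("scene0")
T=lambda p:((p[0]+.5)/8-.5+85,(p[1]+.5)/8-.5+180)
def q(pts,z):
    P=np.array([back(s,*T(p),z)[:2] for p in pts]);print(P.mean(0).round(4),[ (round(np.linalg.norm(P[(i+1)%4]-P[i])*1e3,1),round(np.degrees(np.arctan2(*(P[(i+1)%4]-P[i])[::-1])),1)) for i in range(4)])
q([(100,308),(543,143),(640,393),(178,578)],.010)
q([(172,262),(445,157),(498,290),(212,398)],.054)
P=[back(s,*T(p),.011)[:2] for p in [(260,450),(525,345)]];print(np.mean(P,0),np.degrees(np.arctan2(*(P[1]-P[0])[::-1])))
```

```text
[ 0.4667 -0.3406] [(np.float64(137.0), np.float64(93.3)), (np.float64(96.7), np.float64(3.8)), (np.float64(137.8), np.float64(-86.2)), (np.float64(98.0), np.float64(-176.6))]
[ 0.4673 -0.3376] [(np.float64(80.8), np.float64(94.2)), (np.float64(50.1), np.float64(5.0)), (np.float64(82.5), np.float64(-86.9)), (np.float64(48.6), np.float64(-177.0))]
[ 0.48552573 -0.33644236] 93.96786946446481
```

Request:
{"name": "send_rows", "arguments": {"series": [[[0, 0.0015, 0], [0, 0, 0]], [[0, 0, 0.001], [0, 0, 0]], [[0, 0, 0], [0, 0, 0]], [[0, 0, 0], [0, 0, 0]]]}}

```text
clock: 47.85
tcp_pos: [0.4665, -0.3405, -0.0137]
orientation: [-3.14, -0.097, 0.0]
contact_force: [-0.1, -0.0, -0.1]
grip_width: 0.0517
```

Request:
{"name": "send_rows", "arguments": {"series": [[[0, 0, 0.001], [0, 0, 0]], [[0, 0, 0], [0, 0, 0]], [[0, 0, 0], [0, 0, 0]]]}}

```text
clock: 48.22
tcp_pos: [0.4667, -0.3406, -0.0141]
orientation: [-3.14, -0.096, -0.001]
contact_force: [-1.8, 1.5, 6.2]
grip_width: 0.0517
```

Request:
{"name": "send_rows", "arguments": {"series": [[[0, 0, 0], [0, 0, 0]], [[0, 0, 0], [0, 0, 0]], [[0, 0, 0], [0, 0, 0]], [[0, 0, -0.01], [0, 0, 0]], [[0, 0, -0.03], [0, 0, 0]], [[0, 0, -0.045], [0, 0, 0]], [[0, 0, -0.045], [0, 0, 0.7]], [[0, 0, -0.04], [0, 0, 0]], [[0, 0, -0.02], [0, 0, 0]], [[0, 0, 0], [0, 0, 0]], [[0, 0, 0], [0, 0, 0]]], "fingers": 0}}

```text
clock: 49.6
tcp_pos: [0.4662, -0.34, 0.1746]
orientation: [-3.141, -0.001, 0.001]
contact_force: [-0.4, 0.6, 0.2]
grip_width: 0.0852
```

```bash
python3 st.py .477 .278 .0315 0
python3 - <<'E'
from h import *
from bench import grab_frame
f=grab_frame("scene");crop(f,85,180,90,75,8,"pics/w1.png")
E
```

```text
clk 49.6 p [ 0.4662 -0.34    0.1746] yaw 0.03 z [-8.e-04  8.e-04 -1.e+00] w 0.0852 F [-0.4  0.6  0.2]
tool shift [ 0.0113 -0.6179  0.1436] turn(5deg) [-0.009  0.009  0.007]
```

View pics/w1.png

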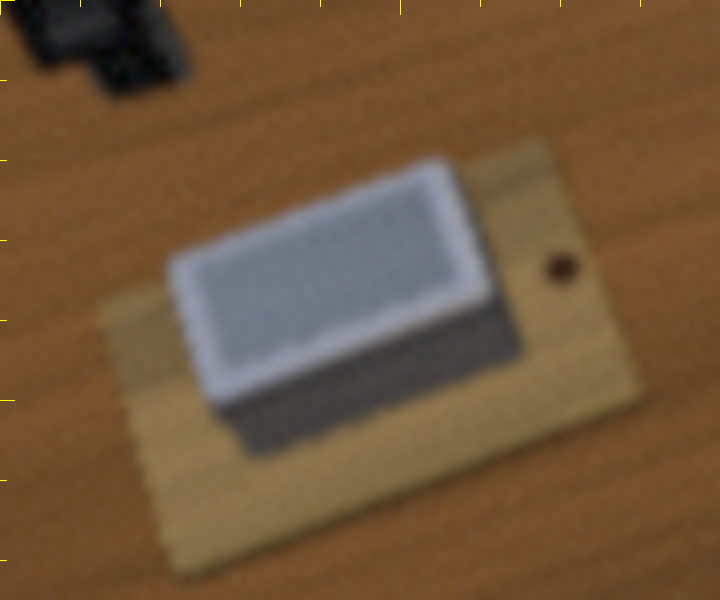

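Run:
```python
from h import *
s=ld("scene0")
T=lambda p:((p[0]+.5)/8-.5+85,(p[1]+.5)/8-.5+180)
def q(pts,z):
    P=np.array([back(s,*T(p),z)[:2] for p in pts]);print(P.mean(0).round(4),[ (round(np.linalg.norm(P[(i+1)%4]-P[i])*1e3,1),round(np.degrees(np.arctan2(*(P[(i+1)%4]-P[i])[::-1])),1)) for i in range(4)])
q([(102,308),(543,143),(640,395),(180,578)],.010)
q([(168,262),(440,157),(494,292),(210,402)],.052)
```

```text
[ 0.467  -0.3403] [(np.float64(136.5), np.float64(93.4)), (np.float64(97.3), np.float64(3.7)), (np.float64(137.0), np.float64(-86.3)), (np.float64(98.0), np.float64(-176.6))]
[ 0.466 -0.339] [(np.float64(80.7), np.float64(94.2)), (np.float64(51.0), np.float64(5.1)), (np.float64(82.3), np.float64(-86.3)), (np.float64(50.2), np.float64(-176.7))]
```

Request:
{"name": "send_rows", "arguments": {"series": [[[0, -0.02, 0], [0, 0, 0]], [[0.001, -0.04, 0], [0, 0, 0]], [[0.001, -0.05, 0], [0, 0, 0]], [[0.001, -0.05, 0], [0, 0, 0]], [[0.001, -0.05, 0], [0, 0, 0]], [[0.001, -0.05, 0], [0, 0, 0]], [[0.001, -0.05, 0], [0, 0, 0]], [[0.001, -0.05, 0], [0, 0, 0]], [[0.001, -0.05, 0], [0, 0, 0]], [[0.001, -0.05, 0], [0, 0, 0]], [[0.001, -0.05, 0], [0, 0, 0]], [[0.001, -0.05, 0], [0, 0, 0]], [[0, -0.04, 0], [0, 0, 0]], [[0, -0.0185, 0], [0, 0, 0]], [[0, 0, 0], [0, 0, 0]], [[0, 0, 0], [0, 0, 0]]]}}

```text
clock: 51.65
tcp_pos: [0.4776, 0.2755, 0.175]
orientation: [3.14, -0.004, -0.001]
contact_force: [0.5, -0.1, -0.2]
grip_width: 0.0853
```

```bash
python3 st.py .4773 .278 .0315 0
```

```text
clk 51.65 p [0.4776 0.2755 0.175 ] yaw -0.13 z [-5.0e-04 -1.2e-03 -1.0e+00] w 0.0853 F [ 0.5 -0.1 -0.2]
tool shift [-0.0002 -0.0026  0.1435] turn(5deg) [ 0.014  0.005 -0.026]
```

Request:
{"name": "send_rows", "arguments": {"series": [[[0, 0, 0.02], [0, 0, 0]], [[0, 0, 0.04], [0, 0, 0]], [[0, 0, 0.04], [0, 0, 0]], [[0, 0, 0.03], [0, 0, 0]], [[0, 0, 0.014], [0, 0, 0]], [[0, 0, 0], [0, 0, 0]], [[0, 0, 0], [0, 0, 0]]]}}

```text
clock: 52.52
tcp_pos: [0.4783, 0.278, 0.0325]
orientation: [-3.14, 0.0, -0.003]
contact_force: [0.4, -0.2, 0.3]
grip_width: 0.085
```

Request:
{"name": "send_rows", "arguments": {"series": [[[0, 0, 0], [0, 0, 0]], [[0, 0, 0], [0, 0, 0]], [[0, 0, 0], [0, 0, 0]], [[0, 0, 0], [0, 0, 0]], [[0, 0, 0], [0, 0, 0]], [[0, 0, 0], [0, 0, 0]]], "fingers": 255, "grip_force": 50}}

```text
clock: 53.28
tcp_pos: [0.4776, 0.2785, 0.0323]
orientation: [-3.14, -0.001, -0.001]
contact_force: [-1.6, -0.6, 6.8]
grip_width: 0.0551
```

```bash
python3 st.py .5026 -.0853 .0435 0
```

```text
clk 53.275 p [0.4776 0.2785 0.0323] yaw 0.04 z [ 5.0e-04  1.1e-03 -1.0e+00] w 0.0551 F [-1.6 -0.6  6.8]
tool shift [ 0.0248  0.3638 -0.0116] turn(5deg) [-0.013 -0.006  0.008]
```

Request:
{"name": "send_rows", "arguments": {"series": [[[0, 0, -0.005], [0, 0, 0]], [[0, 0, -0.02], [0, 0, 0]], [[0, 0, -0.03], [0, 0, 0]], [[0, 0, -0.03], [0, 0, 0]], [[0, 0, -0.015], [0, 0, 0]], [[0.001, 0.018, 0], [0, 0, 0]], [[0.003, 0.036, 0], [0, 0, 0]], [[0.003, 0.036, 0], [0, 0, 0]], [[0.003, 0.036, 0], [0, 0, 0]], [[0.003, 0.036, 0], [0, 0, 0]], [[0.002, 0.036, 0], [0, 0, 0]], [[0.002, 0.036, 0], [0, 0, 0]], [[0.002, 0.036, 0], [0, 0, 0]], [[0.003, 0.036, 0], [0, 0, 0]], [[0.003, 0.036, 0], [0, 0, 0]], [[0, 0.021, 0], [0, 0, 0]], [[0, 0, 0.02], [0, 0, 0]], [[0, 0, 0.03], [0, 0, 0]], [[0, 0, 0.025], [0, 0, 0]], [[0, 0, 0.008], [0, 0, 0]]]}}

```text
clock: 55.78
tcp_pos: [0.4995, -0.086, 0.046]
orientation: [3.141, -0.001, -0.008]
contact_force: [0.8, -1.0, -3.0]
grip_width: 0.0552
```

Request:
{"name": "send_rows", "arguments": {"series": [[[0, 0, 0.002], [0, 0, 0]], [[0, 0, 0.001], [0, 0, 0]], [[0, 0, 0], [0, 0, 0]], [[0, 0, 0], [0, 0, 0]]]}}

```text
clock: 56.28
tcp_pos: [0.5029, -0.085, 0.0458]
orientation: [-3.141, -0.001, -0.002]
contact_force: [-0.2, -0.2, -3.2]
grip_width: 0.0547
```

```bash
python3 st.py .5026 -.0853 .0425 0; python3 v.py scene 200 140 130 100 6 pics/x1.png 0.0295 .028 .006
```

```text
clk 56.275 p [ 0.5029 -0.085   0.0458] yaw 0.03 z [ 1.1e-03  2.0e-04 -1.0e+00] w 0.0547 F [-0.2 -0.2 -3.2]
tool shift [-0.0003  0.0003  0.0033] turn(5deg) [-0.002 -0.012  0.007]
```

View pics/x1.png

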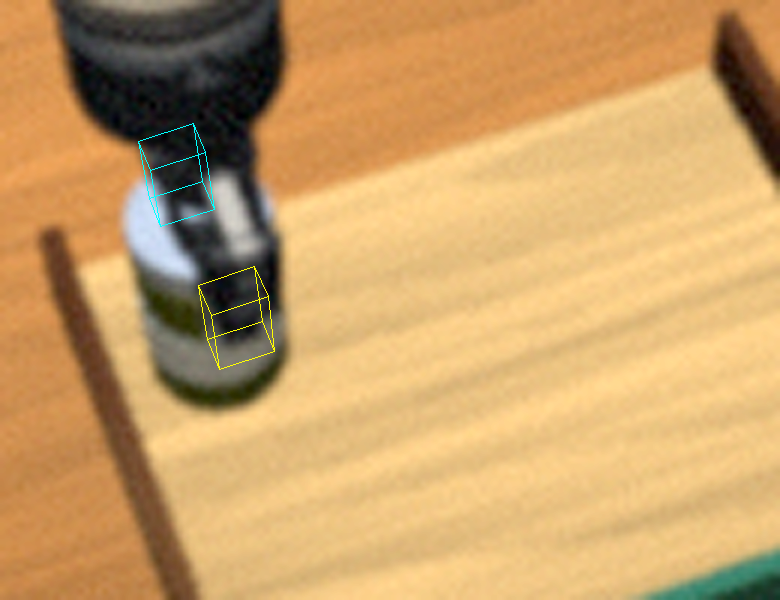

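Request:
{"name": "send_rows", "arguments": {"series": [[[0, 0, 0.001], [0, 0, 0]], [[0, 0, 0.001], [0, 0, 0]], [[0, 0, 0], [0, 0, 0]], [[0, 0, 0], [0, 0, 0]]]}}

```text
clock: 56.82
tcp_pos: [0.5025, -0.085, 0.0433]
orientation: [-3.141, -0.001, -0.0]
contact_force: [-0.3, 0.9, -2.0]
grip_width: 0.0548
```

Request:
{"name": "send_rows", "arguments": {"series": [[[0, 0, 0.001], [0, 0, 0]], [[0, 0, 0], [0, 0, 0]], [[0, 0, 0], [0, 0, 0]]]}}

```text
clock: 57.2
tcp_pos: [0.5026, -0.0851, 0.0433]
orientation: [-3.141, -0.0, -0.0]
contact_force: [-4.2, 1.6, 12.3]
grip_width: 0.0548
```

Request:
{"name": "send_rows", "arguments": {"series": [[[0, 0, 0], [0, 0, 0]], [[0, 0, 0], [0, 0, 0]], [[0, 0, 0], [0, 0, 0]], [[0, 0, -0.01], [0, 0, 0]], [[0, 0, -0.03], [0, 0, 0]], [[0, 0, -0.04], [0, 0, 0]], [[0, 0, -0.04], [0, 0, 0]], [[0, 0, -0.01], [0, 0, 0]], [[-0.002, -0.02, 0], [0, 0, 0]], [[-0.002, -0.04, 0], [0, 0, 0]], [[-0.002, -0.05, 0], [0, 0, 0]], [[-0.002, -0.05, 0], [0, 0, 0]], [[-0.002, -0.05, 0], [0, 0, 0]], [[-0.002, -0.05, 0], [0, 0, 0]], [[-0.002, -0.05, 0], [0, 0, 0]], [[-0.002, -0.05, 0], [0, 0, 0]], [[-0.002, -0.04, 0], [0, 0, 0]], [[-0.002, -0.028, 0], [0, 0, 0.9]], [[0, 0, 0], [0, 0, 1]], [[0, 0, 0], [0, 0, 0]]], "fingers": 0}}

```text
clock: 59.7
tcp_pos: [0.4818, 0.3428, 0.1716]
orientation: [3.13, -0.257, -0.001]
contact_force: [-0.6, 0.0, 0.1]
grip_width: 0.0854
```

```bash
python3 st.py .4817 .343 .0285 -9.5
python3 - <<'E'
from h import *
from bench import grab_frame
f=grab_frame("scene");crop(f,200,60,260,170,3,"pics/y1.png")
E
```

```text
clk 59.7 p [0.4818 0.3428 0.1716] yaw -9.41 z [-8.0e-04 -1.3e-03 -1.0e+00] w 0.0854 F [-0.6  0.   0.1]
tool shift [-0.     -0.0004  0.1431] turn(5deg) [0.016 0.006 0.019]
```

View pics/y1.png

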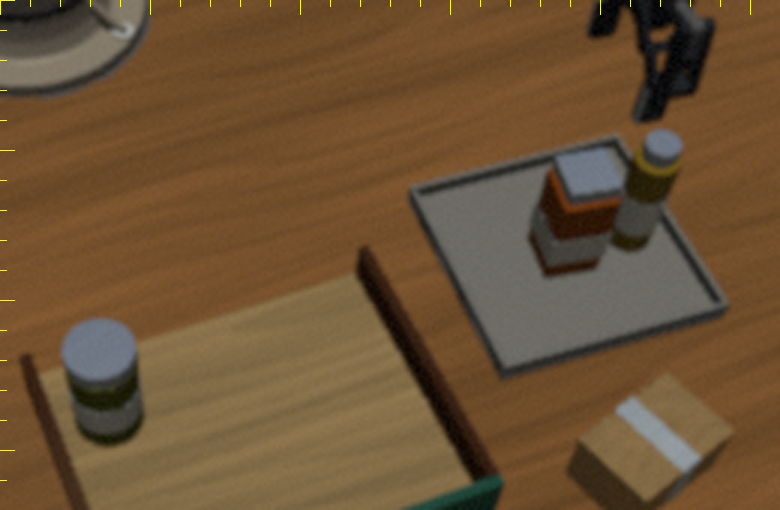

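Request:
{"name": "send_rows", "arguments": {"series": [[[0, 0, 0.02], [0, 0, 0]], [[0, 0, 0.04], [0, 0, 0]], [[0, 0, 0.04], [0, 0, 0]], [[0, 0, 0.03], [0, 0, 0]], [[0, 0, 0.014], [0, 0, 0]], [[0, 0, 0], [0, 0, 0]], [[0, 0, 0], [0, 0, 0]]]}}

```text
clock: 60.62
tcp_pos: [0.4833, 0.3433, 0.0296]
orientation: [-3.129, 0.259, -0.002]
contact_force: [-0.3, -0.1, -0.4]
grip_width: 0.0855
```

Request:
{"name": "send_rows", "arguments": {"series": [[[0, 0, 0], [0, 0, 0]], [[0, 0, 0], [0, 0, 0]], [[0, 0, 0], [0, 0, 0]], [[0, 0, 0], [0, 0, 0]], [[0, 0, 0], [0, 0, 0]], [[0, 0, 0], [0, 0, 0]]], "fingers": 255, "grip_force": 50}}

```text
clock: 61.38
tcp_pos: [0.4824, 0.3434, 0.0292]
orientation: [-3.13, 0.259, -0.0]
contact_force: [-1.7, 0.0, 5.4]
grip_width: 0.0497
```

```bash
python3 st.py .5102 .0183 .0395 -9.5
```

```text
clk 61.375 p [0.4824 0.3434 0.0292] yaw -9.46 z [ 2.e-04  1.e-03 -1.e+00] w 0.0497 F [-1.7  0.   5.4]
tool shift [ 0.0809  0.3161 -0.0106] turn(5deg) [-0.011 -0.001  0.007]
```

Request:
{"name": "send_rows", "arguments": {"series": [[[0, 0, -0.005], [0, 0, 0]], [[0, 0, -0.02], [0, 0, 0]], [[0, 0, -0.03], [0, 0, 0]], [[0, 0, -0.03], [0, 0, 0]], [[0, 0, -0.015], [0, 0, 0]], [[0.0045, 0.0175, 0], [0, 0, 0]], [[0.009, 0.035, 0], [0, 0, 0]], [[0.009, 0.035, 0], [0, 0, 0]], [[0.009, 0.035, 0], [0, 0, 0]], [[0.009, 0.035, 0], [0, 0, 0]], [[0.009, 0.035, 0], [0, 0, 0]], [[0.009, 0.035, 0], [0, 0, 0]], [[0.009, 0.035, 0], [0, 0, 0]], [[0.009, 0.035, 0], [0, 0, 0]], [[0.0045, 0.0183, 0], [0, 0, 0]], [[0, 0, 0], [0, 0, 0]], [[0, 0, 0.02], [0, 0, 0]], [[0, 0, 0.03], [0, 0, 0]], [[0, 0, 0.026], [0, 0, 0]], [[0, 0, 0.008], [0, 0, 0]]]}}

```text
clock: 63.88
tcp_pos: [0.5082, 0.0187, 0.0424]
orientation: [3.13, -0.258, -0.006]
contact_force: [-0.0, -0.2, -2.8]
grip_width: 0.0491
```

Request:
{"name": "send_rows", "arguments": {"series": [[[0, 0, 0.002], [0, 0, 0]], [[0, 0, 0.001], [0, 0, 0]], [[0, 0, 0.001], [0, 0, 0]], [[0, 0, 0], [0, 0, 0]], [[0, 0, 0], [0, 0, 0]]]}}

```text
clock: 64.5
tcp_pos: [0.5103, 0.0182, 0.0406]
orientation: [-3.131, 0.259, -0.001]
contact_force: [0.5, -0.2, -2.8]
grip_width: 0.0496
```

```bash
python3 st.py .5102 .0183 .0395 -9.5
```

```text
clk 64.5 p [0.5103 0.0182 0.0406] yaw -9.48 z [ 4.e-04  2.e-04 -1.e+00] w 0.0496 F [ 0.5 -0.2 -2.8]
tool shift [-0.0002 -0.0001  0.0011] turn(5deg) [-0.003 -0.004  0.005]
```

Request:
{"name": "send_rows", "arguments": {"series": [[[0, 0, 0.001], [0, 0, 0]], [[0, 0, 0], [0, 0, 0]], [[0, 0, 0], [0, 0, 0]]]}}

```text
clock: 64.88
tcp_pos: [0.5104, 0.0182, 0.0401]
orientation: [-3.13, 0.26, -0.0]
contact_force: [-4.0, 0.5, 6.6]
grip_width: 0.0494
```

Request:
{"name": "send_rows", "arguments": {"series": [[[0, 0, 0], [0, 0, 0]], [[0, 0, 0], [0, 0, 0]], [[0, 0, 0], [0, 0, 0]], [[0, 0, -0.01], [0, 0, 0]], [[0, 0, -0.03], [0, 0, 0]], [[0, 0, -0.04], [0, 0, 0]], [[0, 0, -0.04], [0, 0, -0.9]], [[0, 0, -0.015], [0, 0, -1]], [[-0.001, -0.02, 0], [0, 0, 0]], [[-0.002, -0.04, 0], [0, 0, 0]], [[-0.003, -0.05, 0], [0, 0, 0]], [[-0.003, -0.05, 0], [0, 0, 0]], [[-0.003, -0.05, 0], [0, 0, 0]], [[-0.003, -0.05, 0], [0, 0, 0]], [[-0.003, -0.05, 0], [0, 0, 0]], [[-0.003, -0.04, 0], [0, 0, 0]], [[-0.002, -0.03, 0], [0, 0, 0]], [[-0.001, -0.01, 0], [0, 0, 0]], [[0, 0, 0], [0, 0, 0]], [[0, 0, 0], [0, 0, 0]]], "fingers": 0}}

```text
clock: 67.38
tcp_pos: [0.4867, 0.4061, 0.1745]
orientation: [3.141, -0.003, 0.0]
contact_force: [0.6, -0.9, 0.3]
grip_width: 0.0855
```

```bash
python3 st.py .486 .4082 .0345 0
```

```text
clk 67.375 p [0.4867 0.4061 0.1745] yaw -0.11 z [ 2.e-04 -7.e-04 -1.e+00] w 0.0855 F [ 0.6 -0.9  0.3]
tool shift [-0.0008 -0.0022  0.14  ] turn(5deg) [ 0.008 -0.003 -0.022]
```

Request:
{"name": "send_rows", "arguments": {"series": [[[0, 0, 0.02], [0, 0, 0]], [[0, 0, 0.04], [0, 0, 0]], [[0, 0, 0.04], [0, 0, 0]], [[0, 0, 0.03], [0, 0, 0]], [[0, 0, 0.01], [0, 0, 0]], [[0, 0, 0], [0, 0, 0]], [[0, 0, 0], [0, 0, 0]]]}}

```text
clock: 68.25
tcp_pos: [0.4871, 0.4085, 0.0358]
orientation: [-3.14, 0.0, -0.003]
contact_force: [-0.5, -0.7, 0.1]
grip_width: 0.0855
```

Request:
{"name": "send_rows", "arguments": {"series": [[[0, 0, 0], [0, 0, 0]], [[0, 0, 0], [0, 0, 0]], [[0, 0, 0], [0, 0, 0]], [[0, 0, 0], [0, 0, 0]], [[0, 0, 0], [0, 0, 0]], [[0, 0, 0], [0, 0, 0]]], "fingers": 255, "grip_force": 40}}

```text
clock: 69.0
tcp_pos: [0.486, 0.4085, 0.0349]
orientation: [-3.141, -0.001, 0.0]
contact_force: [-1.2, -0.7, 5.5]
grip_width: 0.0391
```

```bash
python3 st.py .506 .119 .0455 0
```

```text
clk 69.0 p [0.486  0.4085 0.0349] yaw 0.03 z [-0.e+00  6.e-04 -1.e+00] w 0.0391 F [-1.2 -0.7  5.5]
tool shift [ 0.0198  0.2895 -0.0108] turn(5deg) [-0.007  0.     0.006]
```

Request:
{"name": "send_rows", "arguments": {"series": [[[0, 0, -0.005], [0, 0, 0]], [[0, 0, -0.02], [0, 0, 0]], [[0, 0, -0.03], [0, 0, 0]], [[0, 0, -0.03], [0, 0, 0]], [[0, 0, -0.015], [0, 0, 0]], [[0.001, 0.014, 0], [0, 0, 0]], [[0.002, 0.03, 0], [0, 0, 0]], [[0.003, 0.04, 0], [0, 0, 0]], [[0.003, 0.04, 0], [0, 0, 0]], [[0.003, 0.04, 0], [0, 0, 0]], [[0.003, 0.04, 0], [0, 0, 0]], [[0.002, 0.04, 0], [0, 0, 0]], [[0.002, 0.03, 0], [0, 0, 0]], [[0.001, 0.015, 0], [0, 0, 0]], [[0, 0, 0], [0, 0, 0]], [[0, 0, 0.02], [0, 0, 0]], [[0, 0, 0.03], [0, 0, 0]], [[0, 0, 0.026], [0, 0, 0]], [[0, 0, 0.008], [0, 0, 0]], [[0, 0, 0.002], [0, 0, 0]]]}}

```text
clock: 71.5
tcp_pos: [0.5061, 0.12, 0.0481]
orientation: [-3.142, -0.003, 0.001]
contact_force: [0.1, 0.9, -1.1]
grip_width: 0.0391
```

Request:
{"name": "send_rows", "arguments": {"series": [[[0, 0, 0.001], [0, 0, 0]], [[0, 0, 0.001], [0, 0, 0]], [[0, 0, 0], [0, 0, 0]], [[0, 0, 0], [0, 0, 0]]]}}

```text
clock: 72.0
tcp_pos: [0.5063, 0.1192, 0.0466]
orientation: [-3.141, -0.001, -0.001]
contact_force: [-0.6, 0.1, -1.9]
grip_width: 0.039
```

```bash
python3 st.py .506 .119 .0455 0
```

```text
clk 72.0 p [0.5063 0.1192 0.0466] yaw 0.02 z [ 4.e-04  3.e-04 -1.e+00] w 0.039 F [-0.6  0.1 -1.9]
tool shift [-0.0003  0.0002  0.0011] turn(5deg) [-0.003 -0.005  0.004]
```

Request:
{"name": "send_rows", "arguments": {"series": [[[0, 0, 0.001], [0, 0, 0]], [[0, 0, 0], [0, 0, 0]], [[0, 0, 0], [0, 0, 0]]]}}

```text
clock: 72.38
tcp_pos: [0.5063, 0.1192, 0.0458]
orientation: [-3.141, -0.001, -0.0]
contact_force: [-2.5, -0.6, 6.2]
grip_width: 0.039
```

Contact; release, rise, and back off toward the tray side so the cameras see the stand.

Request:
{"name": "send_rows", "arguments": {"series": [[[0, 0, 0], [0, 0, 0]], [[0, 0, 0], [0, 0, 0]], [[0, 0, 0], [0, 0, 0]], [[0, 0, -0.01], [0, 0, 0]], [[0, 0, -0.03], [0, 0, 0]], [[0, 0, -0.04], [0, 0, 0]], [[0, 0, -0.04], [0, 0, 0]], [[0, 0, -0.03], [0, 0, 0]], [[0, -0.02, 0], [0, 0, 0]], [[0, -0.04, 0], [0, 0, 0]], [[0, -0.05, 0], [0, 0, 0]], [[0, -0.05, 0], [0, 0, 0]], [[0, -0.05, 0], [0, 0, 0]], [[0, -0.05, 0], [0, 0, 0]], [[0, -0.05, 0], [0, 0, 0]], [[0, -0.05, 0], [0, 0, 0]], [[0, -0.04, 0], [0, 0, 0]], [[0, -0.02, 0], [0, 0, 0]], [[0, 0, 0], [0, 0, 0]]], "fingers": 0}}

```text
clock: 74.75
tcp_pos: [0.5038, 0.5413, 0.1934]
orientation: [3.141, 0.006, -0.003]
contact_force: [-0.3, -1.0, -1.0]
grip_width: 0.0855
```

Run:
```python
from h import *
from bench import grab_frame
import pickle
for n in("scene","top"):
    f=grab_frame(n);pickle.dump(f,open(n+"9.pkl","wb"));cv2.imwrite(f"pics/{n}9.png",f["frame"][:,:,::-1])
t=ld("top9");s=ld("scene9")
crop(t,210,165,140,120,5,"pics/tc9.png");crop(s,200,130,170,140,4,"pics/sc9.png")
# shift between before/after per object patch
for n,bx in (("top",{"rj":(310,230,30,30),"sq":(264,226,30,34),"sb":(222,232,28,28)}),("scene",{"rj":(218,163,32,48),"sq":(263,150,30,50),"sb":(304,138,24,44)})):
    a=ld(n+"0")["frame"];b=ld(n+"9")["frame"]
    for k,(x,y,w,h) in bx.items():
        g=lambda i:cv2.GaussianBlur(cv2.cvtColor(i[y:y+h,x:x+w],cv2.COLOR_RGB2GRAY),(3,3),0).astype(np.float32)
        W=np.float32([[1,0,0],[0,1,0]]); 
        cc,W=cv2.findTransformECC(g(a),g(b),W,cv2.MOTION_EUCLIDEAN)
        c=np.array([w/2,h/2]); d=W[:,:2]@c+W[:,2]-c
        print(n,k,"cc",round(cc,4),"shift px",d.round(2),"rot",np.degrees(np.arctan2(W[1,0],W[0,0])).round(2))
```

```text
top rj cc 0.9591 shift px [0.39 0.27] rot -0.55
top sq cc 0.9414 shift px [0.27 0.15] rot 0.38
top sb cc 0.9793 shift px [0.03 0.13] rot -0.39
scene rj cc 0.9954 shift px [-0.15  0.03] rot -0.04
scene sq cc 0.9803 shift px [-0.29 -0.02] rot -0.13
scene sb cc 0.9983 shift px [-0.05 -0.05] rot 0.01
```

View pics/tc9.png

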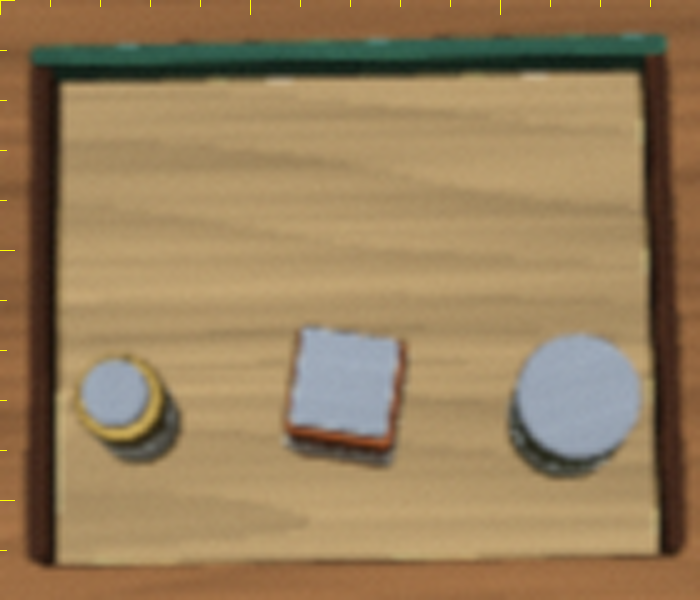

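View pics/scene9.png

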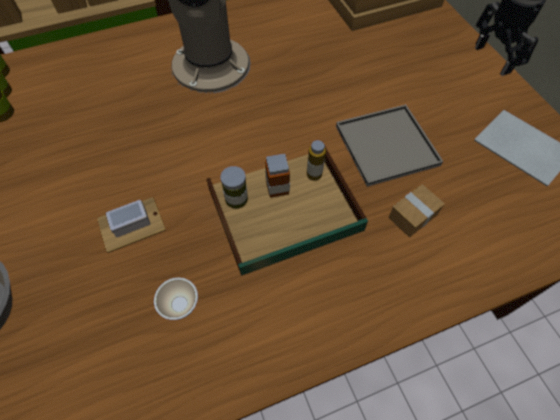

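View pics/top9.png

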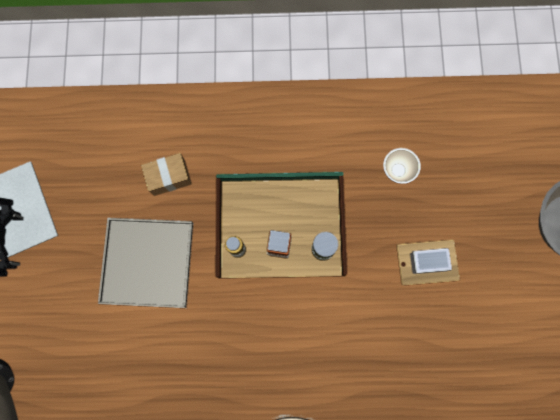

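Run:
```python
from h import *
crop(ld("top9"),390,230,80,60,9,"pics/tb9.png")
```

```text
(no output)
```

View pics/tb9.png

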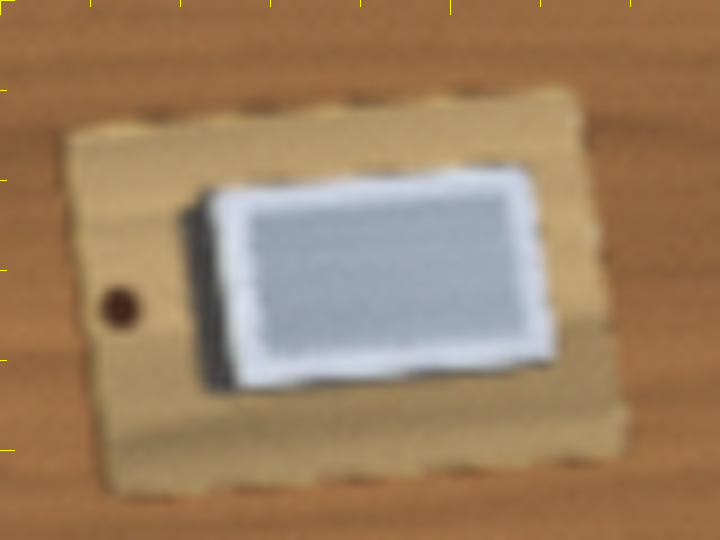

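Run:
```python
from h import *
from bench import r
t=ld("top9");T=lambda p:((p[0]+.5)/9-.5+390,(p[1]+.5)/9-.5+230)
for pts,z in(([(65,131),(575,88),(627,455),(110,493)],.010),([(210,192),(528,165),(554,360),(236,388)],.052)):
    P=np.array([back(t,*T(p),z)[:2] for p in pts]);print(P.mean(0).round(4),[(round(np.linalg.norm(P[(i+1)%4]-P[i])*1e3,1),round(np.degrees(np.arctan2(*(P[(i+1)%4]-P[i])[::-1])),1)) for i in range(4)])
o=r.get_obs();print(o["contact_force"],o["clock"]);print(r.hand_in())
```

```text
[ 0.4669 -0.3388] [(np.float64(138.4), np.float64(-86.4)), (np.float64(98.9), np.float64(-176.9)), (np.float64(137.9), np.float64(93.0)), (np.float64(97.4), np.float64(3.4))]
[ 0.4666 -0.337 ] [(np.float64(83.0), np.float64(-86.4)), (np.float64(50.7), np.float64(-177.3)), (np.float64(82.3), np.float64(93.8)), (np.float64(51.0), np.float64(3.5))]
[ 0.55358992 -0.36585269  0.48124333] 74.85
the job is handed in; nothing more can be done
None
```

I did the job in the order asked and handed it in at about 75 s of the 144 s allowed. The bottle, square jar and round jar went into the tray, the tin went onto the order board, and then round jar, square jar and bottle went back to the stand.

**Last checks**
- **Containers:** comparing before and after images, all three stand upright within about 0.3–0.5 px (roughly 1 mm) of where they started. The square jar's yaw matches within about 0.4°.
- **Tin:** it lies flat on the board, about 1–2 mm off centre. Its long side is along the board's within about 0.5°.
- **Bystanders:** the bowl and the carton look unmoved in both pictures, by eye only. The gripper was open and clear of everything when I handed in.

**What disagreed**
- **Reported tool height:** the reported TCP height was about 29.5 mm too low. The camera showed the fingers higher than reported. A careful touch on the empty part of the stand confirmed it, with about 26 N at contact. I corrected every height for this and felt for contact at each placing.
- **Tin along the board:** the two cameras differ by about 1.5–2 mm on where the tin lies along the board's long side.

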